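# Load the transformer tester and key in its test

### The job

Take the small transformer out of the pink tray and set it down gently, upright, in the black test nest. Then run the test on the tester's sloping key panel, one key at a time, each fully down and let up again before the next: press the round key, then the square key, then hold the level bar key (the one lying along the row) down for a good second and let go. Press no key before the transformer is in the nest, leave the cross and the upright bar keys alone, and do not disturb the other things in the tray or the spool.

Things in the scene. Friction and masses are not known exactly. Their poses are not given: they have to be found in the camera images.
- transformer: small transformer, about 0.22 kg: dark steel core 42 x 18 x 38 mm (x, y, z), around its middle a pale coil 26 mm long, 30 mm wide (y), from 6 to 32 mm high. The same turned half round. Can be gripped across the coil (30 mm, y) or the core's length (42 mm, x). Stands in one of the tray's three pockets; which one varies. Origin: centre of its underside, z up.
- tray: pink foam tray, fixed, 252 (x) x 88 (y) mm, rim 13 mm above the table, with three pockets about 76 x 76 mm in one row along its x, 82 mm apart, the middle one at its centre; pocket floors 6 mm above the table. Origin: centre of its underside.
- nest_in (a point): centre of the floor of the test nest, 13 mm above the table: black open rectangular cradle on an aluminium plate 100 x 90 x 12 mm, fixed, between tray and tester. Inside 52 mm along its x, 42 mm along its y; walls 8 mm high, 4 mm thick. z up. The transformer goes in with its 42 mm length along this x, either way round.
- tester: beige tester, fixed, 262 mm wide, at the left, panel facing right. Origin: on the table under the middle of the key row; x to its back, y along the row. Panel slopes 35 degrees from level, 31 to 69 mm high. 30 mm behind the row its 110 mm deep housing rises to 150 mm; a hood juts 17 mm over the panel at 131 to 145 mm: come along the keys' axis, a gripper pointing straight down does not fit.
- round_top (a point): middle of the top face of the round key (26 mm across); moves with it. Axes: z = out of the panel along the key's travel, 35 degrees from vertical, leaning to the robot's right; y level along the row; x up the slope. Up, the top is 9 mm above the panel and 57 mm above the table. All five keys are off-white, in one row 46 mm apart, in varying order.
- square_top (a point): middle of the top face of the square key (22 x 22 mm); moves with it. Axes: z = out of the panel along the key's travel, 35 degrees from vertical, leaning to the robot's right; y level along the row; x up the slope. Up, the top is 9 mm above the panel and 57 mm above the table.
- bar_top (a point): middle of the top face of the level bar key (34 mm long along the row, 12 mm wide up the slope); moves with it. Axes: z = out of the panel along the key's travel, 35 degrees from vertical, leaning to the robot's right; y level along the row; x up the slope. Up, the top is 9 mm above the panel and 57 mm above the table.
- cross_top (a point): middle of the top face of the cross-shaped key (30 x 30 mm, arms 9 mm wide); moves with it. Axes: z = out of the panel along the key's travel, 35 degrees from vertical, leaning to the robot's right; y level along the row; x up the slope. Up, the top is 9 mm above the panel and 57 mm above the table. Not to be pressed.
- upright_top (a point): middle of the top face of the upright bar key (12 mm wide along the row, 34 mm long up the slope); moves with it. Axes: z = out of the panel along the key's travel, 35 degrees from vertical, leaning to the robot's right; y level along the row; x up the slope. Up, the top is 9 mm above the panel and 57 mm above the table. Not to be pressed.
- round (a joint): travel of the round key in m: 0 = up, 0.005 = fully down; spring return, about 1.8 N to start and 4.8 N fully down
- square (a joint): travel of the square key in m: 0 = up, 0.005 = fully down; spring return, about 1.8 N to start and 4.8 N fully down
- bar (a joint): travel of the level bar key in m: 0 = up, 0.005 = fully down; spring return, about 1.8 N to start and 4.8 N fully down
- cross (a joint): travel of the cross-shaped key in m: 0 = up, 0.005 = fully down; spring return, about 1.8 N to start and 4.8 N fully down
- upright (a joint): travel of the upright bar key in m: 0 = up, 0.005 = fully down; spring return, about 1.8 N to start and 4.8 N fully down
- capacitor: black round can, 32 mm across and 42 mm high, bystander. Stands in one of the tray's three pockets; which one varies. Origin: centre of its underside, z up.
- heatsink: finned aluminium heat sink 40 x 34 x 34 mm, bystander. Stands in one of the tray's three pockets; which one varies. Origin: centre of its underside, z up.
- spool: grey flanged spool of 60 mm diameter and 42 mm height standing on the table beyond the nest, bystander. Origin: centre of its underside.
There are look-alikes about, which are no part of the job. What is shaped like the part that bears round_top but yellow is not meant. Leave any purple look-alike of the transformer alone.

How it is judged:
On the way, in this order (a step that is already met when the one before it is completed fails the run):
1. the transformer stands in the nest, let go and at rest (x of transformer in the frame of nest_in between -0.012 and 0.012 m and y of transformer in the frame of nest_in between -0.013 and 0.013 m and z of transformer in the frame of nest_in between -0.004 and 0.004 m and angle between transformer's own z axis and vertical below 0.08 rad and contact force between the fingers and transformer below 0.1 N and linear speed of transformer below 0.02 m/s), for 0.2 s.
2. the round key is fully down (at least 4 mm) and no other key is pressed (value of joint round above 0.004 m and value of joint each of square, bar, cross, upright below 0.002 m), for 0.06 s.
3. the square key is fully down (at least 4 mm) and no other key is pressed (value of joint square above 0.004 m and value of joint each of round, bar, cross, upright below 0.002 m), for 0.06 s.
4. the level bar key is fully down (at least 4 mm) and no other key is pressed, for 0.8 s (value of joint bar above 0.004 m and value of joint each of round, square, cross, upright below 0.002 m), for 0.8 s.
At the end, for the whole second after the job is handed in: the transformer stands upright on the floor of the nest (within 12 mm of its centre along x and 13 mm along y, underside within 4 mm of the floor, tilt under 0.08 rad) and is at rest; all five keys are up again (under 2 mm) (x of transformer in the frame of nest_in between -0.012 and 0.012 m and y of transformer in the frame of nest_in between -0.013 and 0.013 m and z of transformer in the frame of nest_in between -0.004 and 0.004 m and angle between transformer's own z axis and vertical below 0.08 rad and value of joint each of round, square, bar, cross, upright below 0.002 m and linear speed of transformer below 0.02 m/s); the robot touches nothing.
It fails at once if a key is pressed (over 2.5 mm) while the transformer is not in the nest (value of joint any of round, square, bar, cross, upright above 0.0025 m and (horizontal distance between transformer and nest_in above 0.02 m or z of transformer in the frame of nest_in above 0.006 m)).
It fails at once if the cross or the upright bar key is pressed (over 2.5 mm) (value of joint any of cross, upright above 0.0025 m).
It fails at once if two keys are down at once (value of joint each of round, square above 0.0025 m or value of joint each of round, bar above 0.0025 m or value of joint each of square, bar above 0.0025 m).
It fails at once if the transformer is dropped or slammed into the nest (faster than 0.4 m/s within 30 mm of its floor) (horizontal distance between transformer and nest_in below 0.04 m and z of transformer in the frame of nest_in below 0.03 m and linear speed of transformer above 0.4 m/s).
It fails at once if the capacitor, heat sink or spool is moved by more than 25 mm (distance of any of capacitor, heatsink, spool from where it was at the start of the episode above 0.025 m).
It also fails if it takes over 72 s, if anything falls off the work surface, if the arm or the gripper's body presses on something with over 40 N, if the wrist force passes 120 N, or if a joint passes its speed limit or range.

### The arm

A 7-joint arm with a two-finger parallel gripper is mounted at the origin on the work surface. World frame = base frame: x ahead of the robot, y to its left, z up, the work surface at z = 0. Lengths are in m, angles in rad, forces in N, time in s.
With the tool pointing down it reaches from about 0.4 to 0.85 m from the base axis. Payload 10.4 kg.
Tool frame: the origin (TCP) lies on the centre line of the jaws, within the pads' length; the fingertips stand 19 mm ahead of it and the grasp point (between the pads) is the TCP; z points along the fingers, x is the direction in which the jaws open and shut, and the axes are right-handed (so a half turn about z gives the same grasp; the last joint's range is limited). The gripper opens to 87 mm and grips with 3 to 60 N. Pads are 19 mm wide; open, the fingers measure 117 mm over their backs; the gripper's body (75 mm by 190 mm) begins 51 mm behind the grasp point.
Start: joints at [1.153, 0.332, -0.065, 1.46, 0.022, 1.35, -0.088], TCP at [0.24, -0.577, 0.22] pointing down, gripper open.
Joint ranges: [-2.6, 2.6], [-0.5, 2.12], [-1.47, 1.34], [0.16, 2.42], [-1.27, 4.41], [0.06, 2.06], [-2.6, 2.6]. Speed limits (rad/s): [2.22, 2.22, 2.79, 2.79, 3.14, 3.14, 3.14].

### API

Orientations are given as [roll, pitch, yaw] about the fixed x, y, z axes, in that order (R = Rz(yaw) Ry(pitch) Rx(roll)).
In Python, from station import env, grab_frame, camera_model, job gives the robot as it stands.
- The arm moves only by the tool carry_out, never from a script. Its argument "motion" is a list of rows, each an object with "jaw": the gripper command: -1 is shut, 1 is fully open, values between are in proportion; "translation": the shift along the tool's x, y, z in cm, a list of three; "roll": the turn about the tool's z in degrees. A call has exactly 8 rows; each row is the pose to reach, as a shift and turn from the pose measured when the call began, along the tool's axes at that moment; what a row does not reach only later rows make up. A row lasts 1/8 s, in which the tool goes at most 62.5 mm and 10.7 degrees, less where a joint would pass 70% of its speed; a pose out of reach is approached as far as the arm can. A call with a gripper value outside its range is refused whole. The fingers move at their own pace and stop on an object; "force" is the grip in N (left out, the last holds). Time passes only in rows, so rows that repeat a pose let the fingers close, or fill a call up. It gives the time, the measured TCP pose, the force and the opening at its end, in the units of the state.
- env.get_state(): the state, without advancing time (a new reading comes with each control period).
- grab_frame(name): name is "scene" or "top"; returns the picture (420x560x3 uint8, red, green, blue); there is no depth.
- camera_model(name): a dict with "intrinsics" (3x3 intrinsics, pixels), "k1" (the pictures are not rectified: a ray, as slopes to the right and down, at radius r is drawn at 1 + k1 r^2 times it, then the intrinsics apply), "pose" (4x4, takes a point from camera to world coordinates). Camera axes: x right, y down, z forward; pixel columns grow to the right and rows downward; lengths in m; the calibration is good to about 2 mm. A picture is of the moment at which its call begins. camera_model takes no time and is no camera call.
- job.finish_job(): hands the job in, once; it reports no verdict.
The state is a dict: "time": time; "joint_pos": joint angles; "dq": joint speeds; "joint_torque": joint torques, N m; "position": TCP position; "tcp_rot": TCP orientation; "contact_force": force on the tool from outside, world axes, zero at the start; "ft_torque": the same for the moment, N m; "finger_gap": finger opening in m.
Only numpy, scipy, OpenCV 4.12 (cv2) and the standard library are available. Lean on these libraries where they do the work, as an engineer would, in place of code of your own. Each camera call takes 0.05 s, during which the arm holds its last target. There are 200 camera calls.

## Working session

There is one attempt and no reset: what is moved stays moved. The work goes in short steps, Python scripts to look and compute and a tool call to move; the robot and the scene stay as the last step left them, time stands still between calls to the robot, and variables do not carry over. Pictures are saved under pics/ and viewed, on a budget of 10 in all, crops included, one or two more only if the job needs it, and the job is handed in when it is done.

Besides the shell and the picture viewer there is one more tool, called after "Call:" as name(argument=value, ...), one argument or row to a line, values as JSON. carry_out: Moves the arm, as the interface text tells. Its arguments: {"type":"object","properties":{"motion":{"type":"array"},"force":{"type":"number"}},"required":["motion"]}

```bash
mkdir -p pics; cat > h.py <<'E'
import numpy as np, cv2
from station import env, grab_frame, camera_model, job
def snap(n,f):
    im=cv2.cvtColor(grab_frame(n),cv2.COLOR_RGB2BGR); cv2.imwrite('pics/'+f,im); return im
def ray(n,u,v):
    c=camera_model(n);K=np.array(c["intrinsics"]);k=c["k1"];T=np.array(c["pose"])
    d=np.array([(u-K[0,2])/K[0,0],(v-K[1,2])/K[1,1]]);p=d.copy()
    for _ in range(30): p=d/(1+k*(p@p))
    return T[:3,3],T[:3,:3]@np.array([p[0],p[1],1])
def onz(n,u,v,z):
    o,d=ray(n,u,v); return o+d*(z-o[2])/d[2]
def proj(n,P):
    c=camera_model(n);K=np.array(c["intrinsics"]);T=np.array(c["pose"])
    q=T[:3,:3].T@(np.array(P)-T[:3,3]);p=q[:2]/q[2];p=p*(1+c["k1"]*(p@p))
    return (K@[p[0],p[1],1])[:2]
E
python3 - <<'E'
from h import *
a=snap('scene','s1.png');b=snap('top','t1.png')
for n in('scene','top'):
    c=camera_model(n);print(n,c["k1"],np.round(c["pose"],3).tolist(),np.round(c["intrinsics"],1).tolist())
s=env.get_state();print(s)
E
```

```text
scene -0.14470168131684727 [[0.629, 0.536, -0.563, 1.183], [0.777, -0.443, 0.447, -0.555], [-0.009, -0.719, -0.695, 0.824], [0.0, 0.0, 0.0, 1.0]] [[531.5, 0.0, 271.7], [0.0, 531.5, 203.2], [0.0, 0.0, 1.0]]
top -0.17363650550755788 [[0.028, -0.992, 0.123, 0.449], [-1.0, -0.027, 0.013, -0.071], [-0.009, -0.124, -0.992, 1.1], [0.0, 0.0, 0.0, 1.0]] [[527.3, 0.0, 275.4], [0.0, 527.3, 200.3], [0.0, 0.0, 1.0]]
{'time': 0.1, 'joint_pos': array([ 1.15342476,  0.33281682, -0.06469686,  1.46084768,  0.02160271,
        1.34989027, -0.08849399]), 'dq': array([-0.00135254, -0.00191608, -0.00034922, -0.00189235, -0.00042345,
        0.00138438,  0.00256747]), 'joint_torque': array([ 2.24364710e-03, -6.24543428e+01,  2.50625907e-02, -3.90718925e+01,
       -6.14538020e-02,  3.66412173e-02,  9.47425178e-05]), 'position': array([ 0.24023582, -0.57661341,  0.21933301]), 'tcp_rot': array([ 3.14153265e+00,  1.26521548e-03, -1.17600214e+00]), 'contact_force': array([-0.59556644, -0.68847225,  0.43494338]), 'ft_torque': array([0.02391398, 0.02586941, 0.02200454]), 'finger_gap': 0.08741496890997315}
```

View pics/t1.png

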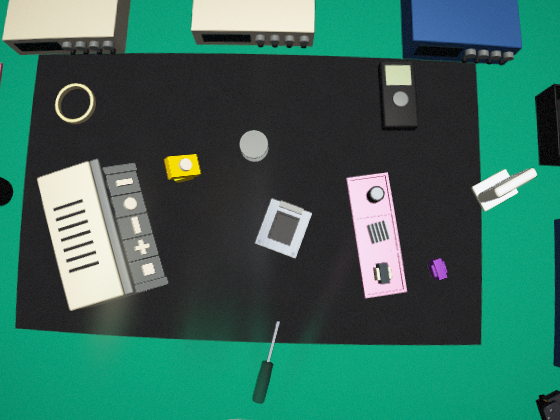

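View pics/s1.png

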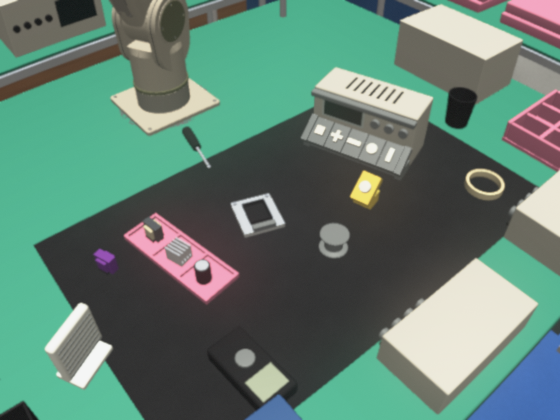

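Candidates, in top-view pixels:
- **Transformer:** the dark and pale one in the tray at (382,272), and the purple look-alike at (439,269). I choose the tray one.
- **Round key:** (130,203) on the panel, and the yellow one at (183,165). I choose the panel one.
- **Bars:** (136,226) lies along the row, so it is the level bar. (124,182) lies up the slope, so it is the upright bar.
- **Other keys:** the cross is at (142,247) and the square at (148,269).

The scene view agrees on all of these. Next is a close crop.

```bash
python3 - <<'E'
from h import *
t=cv2.imread('pics/t1.png')
z=lambda x0,y0,w,h,k:cv2.resize(t[y0:y0+h,x0:x0+w],None,fx=k,fy=k,interpolation=cv2.INTER_CUBIC)
A=z(85,150,100,150,4);B=z(250,165,165,150,2.4) if 0 else z(340,225,75,80,4)
C=z(250,190,70,70,4)
out=np.zeros((600,720,3),np.uint8);out[:600,:400]=A;out[:320,410:710]=B;out[320:600,410:690]=C
cv2.imwrite('pics/c1.png',out)
E
```

```text
(no output)
```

View pics/c1.png

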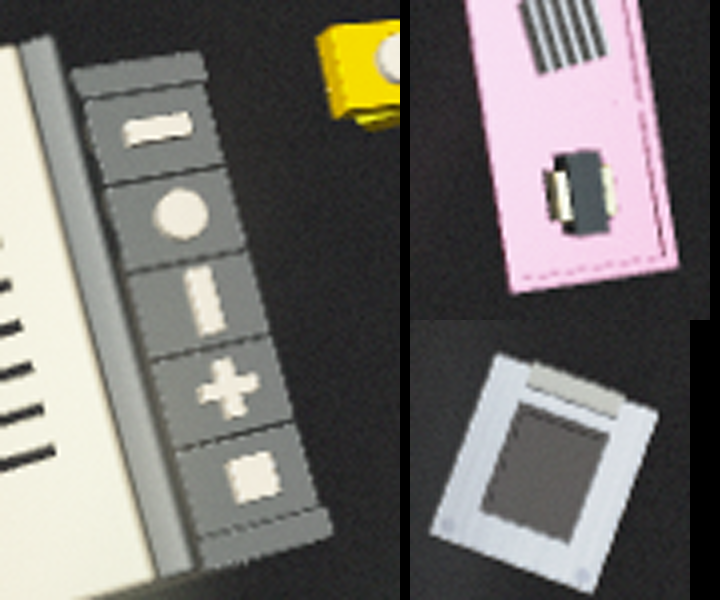

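The crop confirms the choice: level bar at crop (205,300), round at (182,213), square at (253,477), and the transformer's core and coil in the near pocket. Now the measurements.

```bash
cat > m.py <<'E'
from h import *
def blobs(mask,box,amin,amax):
    x0,y0,x1,y1=box;m=np.zeros_like(mask);m[y0:y1,x0:x1]=mask[y0:y1,x0:x1]
    cs,_=cv2.findContours(m,cv2.RETR_EXTERNAL,cv2.CHAIN_APPROX_NONE)
    return [c[:,0,:].astype(float) for c in cs if amin<=cv2.contourArea(c)<=amax]
def rect(c,n,z):
    w=np.array([onz(n,u,v,z)[:2] for u,v in c])*1000
    r=cv2.minAreaRect(w.astype(np.float32)); return r
E
python3 - <<'E'
from m import *
t=cv2.imread('pics/t1.png');s=cv2.imread('pics/s1.png')
g=cv2.cvtColor(t,cv2.COLOR_BGR2GRAY)
m=((g>170)*255).astype(np.uint8)
for c in blobs(m,(104,165,165,285),20,400): print('key top',c.mean(0).round(1),rect(c,'top',.057))
gs=cv2.cvtColor(s,cv2.COLOR_BGR2GRAY)
ms=((gs>170)*255).astype(np.uint8)
for c in blobs(ms,(305,118,412,168),15,400): print('key scene',c.mean(0).round(1),rect(c,'scene',.057))
hsv=cv2.cvtColor(t,cv2.COLOR_BGR2HSV)
nest=((g<110)*255).astype(np.uint8)
for c in blobs(nest,(262,203,308,253),100,2500): print('nest',c.mean(0).round(1),rect(c,'top',.021))
pl=((g>90)&(hsv[...,1]<80)).astype(np.uint8)*255
for c in blobs(pl,(245,190,320,265),500,4000): print('plate',rect(c,'top',.012))
core=((g<95)*255).astype(np.uint8)
for c in blobs(core,(368,257,400,288),50,1000): print('core',c.mean(0).round(1),rect(c,'top',.044))
pk=((hsv[...,0]>145)&(hsv[...,1]>25)&(g>120)).astype(np.uint8)*255
for c in blobs(pk,(335,165,420,305),1000,20000): print('tray',rect(c,'top',.013))
E
```

```text
key top [147.8 268.8] ((433.8722839355469, 192.70938110351562), (21.283679962158203, 24.385318756103516), 16.012617111206055)
key top [141.6 246.6] ((477.28338623046875, 207.6170654296875), (26.499053955078125, 26.04373550415039), 62.34423828125)
key top [135.7 224.7] ((521.2398681640625, 222.15359497070312), (34.108909606933594, 13.947189331054688), 17.595914840698242)
key top [129.9 203.2] ((563.7645263671875, 236.52288818359375), (25.3184814453125, 24.38500213623047), 48.096214294433594)
key top [115.3 237.5] ((494.85107421875, 264.81005859375), (198.2660369873047, 8.641072273254395), 18.83768081665039)
key top [123.8 181.5] ((608.5723876953125, 252.25390625), (11.285653114318848, 34.47758865356445), 10.653448104858398)
key scene [389.3 154.2] ((608.3976440429688, 250.53762817382812), (15.959948539733887, 56.08221435546875), 25.013412475585938)
key scene [371.2 147.6] ((564.8142700195312, 235.43008422851562), (28.042964935302734, 43.32020568847656), 42.64677429199219)
key scene [353.5 141.2] ((522.2396240234375, 221.07635498046875), (38.235618591308594, 23.125526428222656), 17.711088180541992)
key scene [336.1 134.9] ((478.15924072265625, 206.26602172851562), (30.0145263671875, 46.18236541748047), 59.077064514160156)
key scene [319.3 129.1] ((434.94866943359375, 191.56436157226562), (23.916751861572266, 40.86397171020508), 34.45466232299805)
nest [304.4 241.4] ((503.38177490234375, -114.76516723632812), (51.21287536621094, 18.372467041015625), 1.2641851902008057)
nest [283.2 227.4] ((527.1317749023438, -74.31291198730469), (47.25736999511719, 57.68936538696289), 71.12294006347656)
plate ((528.2139282226562, -74.67418670654297), (90.95441436767578, 103.51839447021484), 71.0653305053711)
core [382.5 272.9] ((439.0634460449219, -275.685791015625), (38.75510025024414, 22.89167022705078), 8.498186111450195)
tray ((518.6494750976562, -268.1934814453125), (252.77691650390625, 89.4935302734375), 9.560593605041504)
```

```bash
cat >> h.py <<'E'
from scipy.spatial.transform import Rotation as Rn
def go(P,yaw=None):
    s=env.get_state();R=Rn.from_euler('xyz',s['tcp_rot'])
    d=R.inv().apply(np.array(P)-s['position'])*100
    print('shift cm',d.round(2), 'roll', None if yaw is None else round(-((yaw-np.degrees(s['tcp_rot'][2])+180)%360-180),1))
def st():
    s=env.get_state();print(round(s['time'],2),s['position'].round(4),np.degrees(s['tcp_rot']).round(1),'F',s['contact_force'].round(1),'gap',round(s['finger_gap'],4),'q',s['joint_pos'].round(2))
E
python3 - <<'E'
from m import *
t=cv2.imread('pics/t1.png').astype(int)
k=8;x0,y0=360,250
c=cv2.resize(t[y0:296,x0:405].astype(np.uint8),None,fx=k,fy=k,interpolation=cv2.INTER_CUBIC).astype(int)
b,g,r=c[...,0],c[...,1],c[...,2]
print(t[272,374:392].tolist())
for nm,m,z in(('core',(g<100)&(b>r+3),.044),('coil',(g>150)&(r>b+10),.038)):
    for q in blobs((m*255).astype(np.uint8),(0,0,360,368),300,99999):
        q=(q+.5)/k-.5+[x0,y0]; print(nm,q.mean(0).round(1),rect(q,'top',z))
go([.439,-.278,.12],-81)
E
```

```text
[[54, 63, 67], [61, 80, 86], [106, 125, 128], [232, 244, 244], [235, 245, 243], [181, 196, 193], [83, 81, 77], [92, 88, 79], [92, 90, 82], [91, 88, 79], [91, 85, 78], [94, 89, 82], [89, 85, 75], [92, 88, 79], [116, 127, 123], [199, 221, 219], [222, 235, 241], [224, 211, 242]]
core [382.8 272.3] ((439.2383728027344, -275.9944763183594), (39.83090591430664, 21.41106605529785), 9.58480167388916)
coil [377.5 274.7] ((437.5189208984375, -266.8069152832031), (24.673969268798828, 6.481696128845215), 12.147933959960938)
coil [362.5 279.3] ((425.3323974609375, -236.53968811035156), (64.95133972167969, 2.5319669246673584), 10.477568626403809)
coil [394.4 258.6] ((468.2682800292969, -300.82586669921875), (8.801172256469727, 7.952356815338135), 0.5114320516586304)Traceback (most recent call last):
  File "<stdin>", line 9, in <module>
  File "m.py", line 7, in rect
    w=np.array([onz(n,u,v,z)[:2] for u,v in c])*1000
                ~~~^^^^^^^^^
  File "h.py", line 11, in onz
    o,d=ray(n,u,v); return o+d*(z-o[2])/d[2]
        ~~~^^^^^^^
  File "h.py", line 6, in ray
    c=camera_model(n);K=np.array(c["intrinsics"]);k=c["k1"];T=np.array(c["pose"])
ValueError: time passes only in moves, steps and waits
```

```bash
cat >> h.py <<'E'
import functools
camera_model=functools.lru_cache(camera_model)
E
python3 - <<'E'
from h import *
print(onz('top',384,272.8,.044)); st(); go([.439,-.278,.12],-80)
E
```

```text
[ 0.43938899 -0.27873018  0.044     ]
0.1 [ 0.2402 -0.5766  0.2193] [ 1.80e+02  1.00e-01 -6.74e+01] F [-0.6 -0.7  0.4] gap 0.0874 q [ 1.15  0.33 -0.06  1.46  0.02  1.35 -0.09]
shift cm [-19.91 -29.83   9.96] roll 12.6
```

Call:
carry_out(
  motion=[
    {"jaw":0.6,"translation":[-3,-4.5,1],"roll":3},
    {"jaw":0.6,"translation":[-7,-10,3],"roll":6},
    {"jaw":0.6,"translation":[-11,-16,5],"roll":10},
    {"jaw":0.6,"translation":[-15,-22,7],"roll":12.6},
    {"jaw":0.6,"translation":[-18,-27,9],"roll":12.6},
    {"jaw":0.6,"translation":[-19.9,-29.8,10],"roll":12.6},
    {"jaw":0.6,"translation":[-19.9,-29.8,10],"roll":12.6},
    {"jaw":0.6,"translation":[-19.9,-29.8,10],"roll":12.6},
  ],
)

```text
time: 1.1
position: [0.4385, -0.2783, 0.1194]
tcp_rot: [3.141, 0.001, -1.395]
contact_force: [0.3, 0.2, -0.3]
finger_gap: 0.0695
```

```bash
python3 - <<'E'
from h import *
st(); go([.439,-.278,.038],-80)
a=snap('scene','s2.png');b=snap('top','t2.png')
z=lambda t,x0,y0,w,h,k:cv2.resize(t[y0:y0+h,x0:x0+w],None,fx=k,fy=k,interpolation=cv2.INTER_CUBIC)
cv2.imwrite('pics/c2.png',np.hstack([z(a,20,60,220,230,1.8),z(b,280,150,170,206,2)[:414]]))
E
```

```text
1.1 [ 0.4385 -0.2783  0.1194] [ 1.799e+02  1.000e-01 -7.990e+01] F [ 0.3  0.2 -0.3] gap 0.0695 q [ 0.73  0.2  -0.28  1.85  0.06  1.1  -0.97]
shift cm [-0.01 -0.07  8.14] roll 0.1Traceback (most recent call last):
  File "<stdin>", line 5, in <module>
    return _nx.concatenate(arrs, 1, dtype=dtype, casting=casting)
           ~~~~~~~~~~~~~~~^^^^^^^^^^^^^^^^^^^^^^^^^^^^^^^^^^^^^^^
ValueError: all the input array dimensions except for the concatenation axis must match exactly, but along dimension 0, the array at index 0 has size 414 and the array at index 1 has size 412
```

```bash
python3 - <<'E'
import cv2,numpy as np
a=cv2.imread('pics/s2.png');b=cv2.imread('pics/t2.png')
z=lambda t,x0,y0,w,h,k:cv2.resize(t[y0:y0+h,x0:x0+w],None,fx=k,fy=k,interpolation=cv2.INTER_CUBIC)
cv2.imwrite('pics/c2.png',np.hstack([z(a,20,60,220,230,1.8)[:410],z(b,280,150,170,206,2)[:410]]))
E
```

```text
(no output)
```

View pics/c2.png

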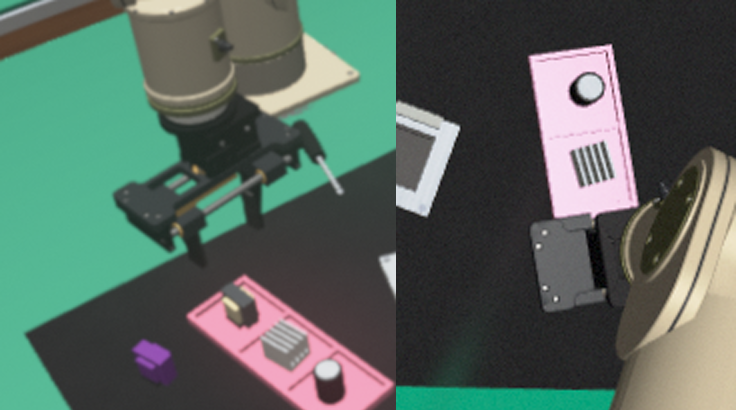

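The gripper is over the transformer at crop (238,305), with the jaws spanning its coil width. The body is long (190 mm) along the jaws. Descending to grip.

Call:
carry_out(
  motion=[
    {"jaw":0.6,"translation":[0,0,2],"roll":0},
    {"jaw":0.6,"translation":[0,0,4],"roll":0},
    {"jaw":0.6,"translation":[0,0,6],"roll":0},
    {"jaw":0.6,"translation":[0,0,7.5],"roll":0},
    {"jaw":0.6,"translation":[0,0,8.1],"roll":0},
    {"jaw":-1,"translation":[0,0,8.1],"roll":0},
    {"jaw":-1,"translation":[0,0,8.1],"roll":0},
    {"jaw":-1,"translation":[0,0,8.1],"roll":0},
  ],
  force=20,
)

```text
time: 2.2
position: [0.4383, -0.2799, 0.0394]
tcp_rot: [-3.141, -0.0, -1.398]
contact_force: [0.3, 0.3, -0.1]
finger_gap: 0.0473
```

```bash
python3 - <<'E'
from h import *
st(); go([.5276,-.0745,.13],-108.9)
E
```

```text
2.2 [ 0.4383 -0.2799  0.0394] [-180.    -0.   -80.1] F [ 0.3  0.3 -0.1] gap 0.0473 q [ 0.72  0.3  -0.27  1.92  0.1   0.94 -1.  ]
shift cm [-18.7  -12.33  -9.06] roll 28.8
```

Fingers are still closing, so I let them finish and then lift.

Call:
carry_out(
  motion=[
    {"jaw":-1,"translation":[0,0,0.1],"roll":0},
    {"jaw":-1,"translation":[0,0,0.1],"roll":0},
    {"jaw":-1,"translation":[0,0,0.1],"roll":0},
    {"jaw":-1,"translation":[0,0,0.1],"roll":0},
    {"jaw":-1,"translation":[0,0,-2],"roll":0},
    {"jaw":-1,"translation":[0,0,-5],"roll":0},
    {"jaw":-1,"translation":[0,0,-8],"roll":0},
    {"jaw":-1,"translation":[0,0,-9],"roll":0},
  ],
)

```text
time: 3.2
position: [0.4389, -0.2802, 0.1308]
tcp_rot: [-3.14, -0.002, -1.398]
contact_force: [0.2, -0.4, -2.9]
finger_gap: 0.0173
```

```bash
python3 - <<'E'
from h import *
st(); go([.5276,-.0745,.13],-108.9)
E
```

```text
3.2 [ 0.4389 -0.2802  0.1308] [-1.799e+02 -1.000e-01 -8.010e+01] F [ 0.2 -0.4 -2.9] gap 0.0173 q [ 0.74  0.19 -0.28  1.84  0.06  1.12 -0.96]
shift cm [-18.74 -12.28   0.07] roll 28.8
```

```bash
python3 - <<'E'
from h import *
a=snap('scene','s3.png')
cv2.imwrite('pics/c3.png',cv2.resize(a[100:290,60:280],None,fx=3,fy=3,interpolation=cv2.INTER_CUBIC))
E
```

```text
(no output)
```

View pics/c3.png

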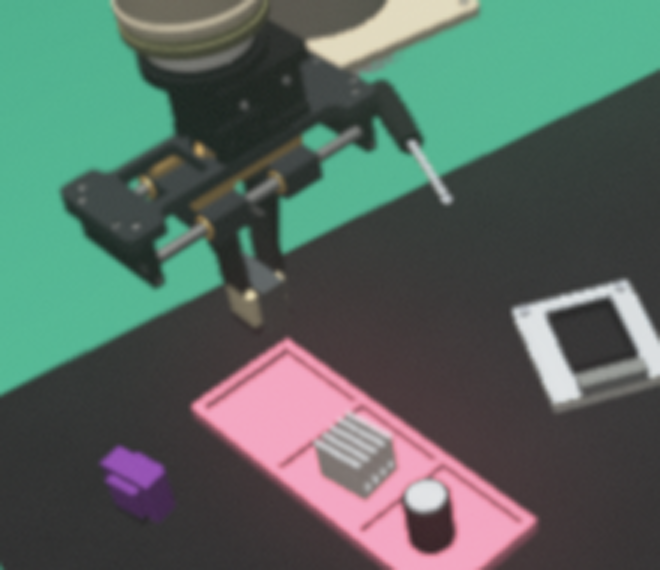

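```bash
python3 - <<'E'
from h import *
f=lambda P:((proj('scene',P)-[60,100])*3).round()
a=np.radians(10);lx=np.array([np.cos(a),np.sin(a),0]);ly=np.array([-np.sin(a),np.cos(a),0])
c=np.array([.4389,-.2802,.1308])
for z in(.1308,.112,.098): print(z,f([c[0],c[1],z]))
for dz in(.0,.0127,.025):
  for sx in(-1,1):
   for sy in(-1,1): print('bottom dz',dz,sx,sy,f(c+lx*.021*sx+ly*.009*sy-[0,0,.033+dz]))
E
python3 - <<'E'
import cv2,numpy as np
a=cv2.imread('pics/s3.png')
cv2.imwrite('pics/c4.png',cv2.resize(a[150:220,115:175],None,fx=10,fy=8.5,interpolation=cv2.INTER_CUBIC))
E
```

```text
0.1308 [251. 275.]
0.112 [256. 296.]
0.098 [260. 311.]
bottom dz 0.0 -1 -1 [230. 304.]
bottom dz 0.0 -1 1 [250. 290.]
bottom dz 0.0 1 -1 [270. 333.]
bottom dz 0.0 1 1 [291. 318.]
bottom dz 0.0127 -1 -1 [233. 318.]
bottom dz 0.0127 -1 1 [254. 304.]
bottom dz 0.0127 1 -1 [273. 347.]
bottom dz 0.0127 1 1 [294. 332.]
bottom dz 0.025 -1 -1 [236. 331.]
bottom dz 0.025 -1 1 [257. 317.]
bottom dz 0.025 1 -1 [276. 360.]
bottom dz 0.025 1 1 [297. 345.]
```

View pics/c4.png

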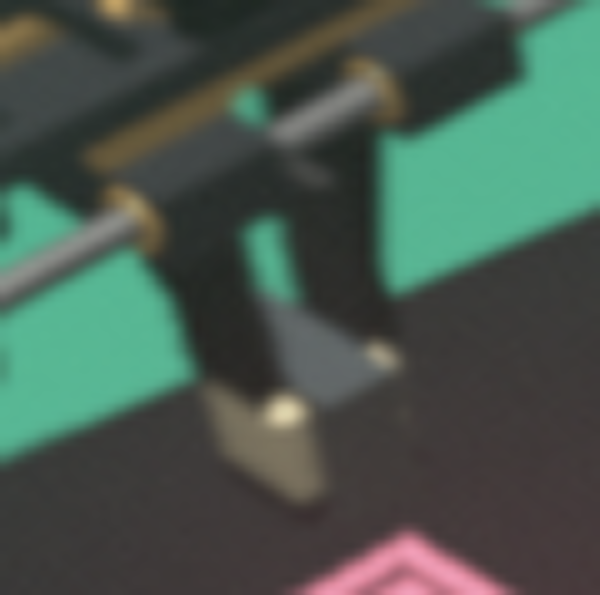

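The fingers hold only the core's top above the coil. The grip slipped because I lifted before it was fully closed. I'll set the transformer back in its pocket, regrip deeper with more force and give it time to close.

Call:
carry_out(
  motion=[
    {"jaw":-1,"translation":[0,0,1.5],"roll":0},
    {"jaw":-1,"translation":[0,0,3],"roll":0},
    {"jaw":-1,"translation":[0,0,4.5],"roll":0},
    {"jaw":-1,"translation":[0,0,5.5],"roll":0},
    {"jaw":-1,"translation":[0,0,6.1],"roll":0},
    {"jaw":-1,"translation":[0,0,6.5],"roll":0},
    {"jaw":-1,"translation":[0,0,6.8],"roll":0},
    {"jaw":-1,"translation":[0,0,6.8],"roll":0},
  ],
)

```text
time: 4.25
position: [0.4391, -0.2804, 0.0631]
tcp_rot: [-3.14, -0.002, -1.398]
contact_force: [-0.4, -0.1, -1.7]
finger_gap: 0.0173
```

Call:
carry_out(
  motion=[
    {"jaw":-1,"translation":[0,0,0.2],"roll":0},
    {"jaw":-1,"translation":[0,0,0.3],"roll":0},
    {"jaw":-1,"translation":[0,0,0.4],"roll":0},
    {"jaw":-1,"translation":[0,0,0.5],"roll":0},
    {"jaw":-1,"translation":[0,0,0.6],"roll":0},
    {"jaw":-1,"translation":[0,0,0.7],"roll":0},
    {"jaw":-1,"translation":[0,0,0.7],"roll":0},
    {"jaw":-1,"translation":[0,0,0.7],"roll":0},
  ],
)

```text
time: 5.25
position: [0.4391, -0.2804, 0.0561]
tcp_rot: [-3.14, -0.002, -1.398]
contact_force: [-0.6, -0.4, -1.9]
finger_gap: 0.0174
```

Call:
carry_out(
  motion=[
    {"jaw":-1,"translation":[0,0,0.2],"roll":0},
    {"jaw":-1,"translation":[0,0,0.4],"roll":0},
    {"jaw":-1,"translation":[0,0,0.6],"roll":0},
    {"jaw":-1,"translation":[0,0,0.8],"roll":0},
    {"jaw":-1,"translation":[0,0,0.9],"roll":0},
    {"jaw":-1,"translation":[0,0,1.0],"roll":0},
    {"jaw":-1,"translation":[0,0,1.0],"roll":0},
    {"jaw":-1,"translation":[0,0,1.0],"roll":0},
  ],
)

```text
time: 6.25
position: [0.4392, -0.2805, 0.0462]
tcp_rot: [-3.14, -0.002, -1.398]
contact_force: [0.2, 0.2, -1.4]
finger_gap: 0.0174
```

```bash
python3 - <<'E'
from h import *
st()
a=snap('scene','s4.png')
cv2.imwrite('pics/c5.png',cv2.resize(a[190:260,110:180],None,fx=8,fy=8,interpolation=cv2.INTER_CUBIC))
f=lambda P:((proj('scene',P)-[110,190])*8).round()
for z in (.0462,.027,.006): print(f([.4392,-.2805,z]))
E
```

```text
6.25 [ 0.4392 -0.2805  0.0462] [-1.799e+02 -1.000e-01 -8.010e+01] F [ 0.2  0.2 -1.4] gap 0.0174 q [ 0.73  0.29 -0.28  1.91  0.1   0.95 -1.  ]
[327. 255.]
[340. 307.]
[353. 361.]
```

View pics/c5.png

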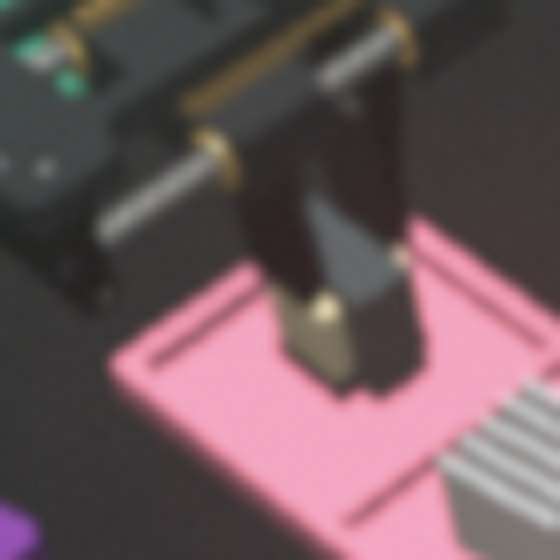

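Call:
carry_out(
  motion=[
    {"jaw":-1,"translation":[0,0,0.2],"roll":0},
    {"jaw":-1,"translation":[0,0,0.4],"roll":0},
    {"jaw":-1,"translation":[0,0,0.5],"roll":0},
    {"jaw":-1,"translation":[0,0,0.6],"roll":0},
    {"jaw":-1,"translation":[0,0,0.7],"roll":0},
    {"jaw":-1,"translation":[0,0,0.75],"roll":0},
    {"jaw":-1,"translation":[0,0,0.75],"roll":0},
    {"jaw":-1,"translation":[0,0,0.75],"roll":0},
  ],
)

```text
time: 7.3
position: [0.4393, -0.2805, 0.0387]
tcp_rot: [-3.14, -0.002, -1.398]
contact_force: [0.5, 0.3, -1.5]
finger_gap: 0.0173
```

Call:
carry_out(
  motion=[
    {"jaw":-1,"translation":[0,0,0.1],"roll":0},
    {"jaw":-1,"translation":[0,0,0.2],"roll":0},
    {"jaw":-1,"translation":[0,0,0.3],"roll":0},
    {"jaw":-1,"translation":[0,0,0.4],"roll":0},
    {"jaw":-1,"translation":[0,0,0.5],"roll":0},
    {"jaw":-1,"translation":[0,0,0.5],"roll":0},
    {"jaw":-1,"translation":[0,0,0.5],"roll":0},
    {"jaw":-1,"translation":[0,0,0.5],"roll":0},
  ],
)

```text
time: 8.3
position: [0.4407, -0.2811, 0.0364]
tcp_rot: [-3.137, -0.004, -1.398]
contact_force: [-7.2, 4.2, 25.1]
finger_gap: 0.0175
```

```bash
python3 - <<'E'
from h import *
st()
a=snap('scene','s5.png')
cv2.imwrite('pics/c6.png',cv2.resize(a[190:260,110:180],None,fx=8,fy=8,interpolation=cv2.INTER_CUBIC))
f=lambda P:((proj('scene',P)-[110,190])*8).round()
a=np.radians(10);lx=np.array([np.cos(a),np.sin(a),0]);ly=np.array([-np.sin(a),np.cos(a),0])
c=np.array([.4392,-.2800,0])
for z in(.006,.044):
  for sx in(-1,1):
   for sy in(-1,1): print(z,sx,sy,f(c+lx*.021*sx+ly*.009*sy+[0,0,z]))
print('coil top +x',[f(c+lx*.013+ly*.015*q+[0,0,.038]) for q in(-1,1)])
print('coil bot -y',[f(c+lx*.013*q-ly*.015+[0,0,.012]) for q in(-1,1)])
E
```

```text
8.3 [ 0.4407 -0.2811  0.0364] [-179.8   -0.2  -80.1] F [-7.2  4.2 25.1] gap 0.0175 q [ 0.72  0.31 -0.27  1.92  0.1   0.92 -1.  ]
0.006 -1 -1 [278. 341.]
0.006 -1 1 [330. 304.]
0.006 1 -1 [380. 419.]
0.006 1 1 [432. 380.]
0.044 -1 -1 [252. 241.]
0.044 -1 1 [305. 204.]
0.044 1 -1 [356. 319.]
0.044 1 1 [410. 280.]
coil top +x [array([322., 333.]), array([411., 268.])]
coil bot -y [array([275., 353.]), array([339., 401.])]
```

View pics/c6.png

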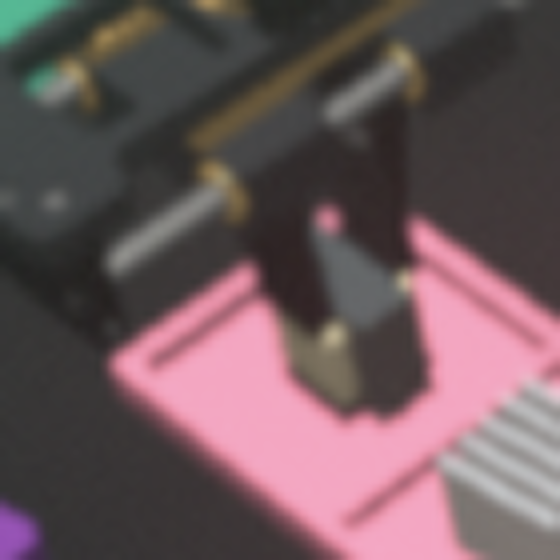

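The transformer stands upright and is firmly held at its original height, with projected core and coil corners matching the picture. So it never slipped; the opening readout is just smaller than expected. I'll lift and carry it.

Call:
carry_out(
  motion=[
    {"jaw":-1,"translation":[0,0,-1],"roll":0},
    {"jaw":-1,"translation":[0,0,-3.5],"roll":0},
    {"jaw":-1,"translation":[0,0,-6.5],"roll":0},
    {"jaw":-1,"translation":[-2,-1.5,-9],"roll":3},
    {"jaw":-1,"translation":[-5,-3.5,-9.5],"roll":9},
    {"jaw":-1,"translation":[-8,-5.5,-9.5],"roll":15},
    {"jaw":-1,"translation":[-11,-7.5,-9.5],"roll":21},
    {"jaw":-1,"translation":[-14,-9.5,-9.5],"roll":27},
  ],
  force=30,
)

```text
time: 9.35
position: [0.5101, -0.1255, 0.1314]
tcp_rot: [-3.136, -0.002, -1.873]
contact_force: [-0.1, -0.5, -1.6]
finger_gap: 0.0172
```

```bash
python3 - <<'E'
from h import *
st(); go([.5276,-.0745,.09],-108.9)
E
```

```text
9.35 [ 0.5101 -0.1255  0.1314] [-1.797e+02 -1.000e-01 -1.073e+02] F [-0.1 -0.5 -1.6] gap 0.0172 q [ 0.48  0.2  -0.36  1.82  0.08  1.12 -1.78]
shift cm [-5.4  -0.13  4.13] roll 1.6
```

Call:
carry_out(
  motion=[
    {"jaw":-1,"translation":[-2,0,0.5],"roll":1.6},
    {"jaw":-1,"translation":[-4,-0.1,1.5],"roll":1.6},
    {"jaw":-1,"translation":[-5.2,-0.1,2.5],"roll":1.6},
    {"jaw":-1,"translation":[-5.4,-0.1,3.5],"roll":1.6},
    {"jaw":-1,"translation":[-5.4,-0.1,4.1],"roll":1.6},
    {"jaw":-1,"translation":[-5.4,-0.1,4.1],"roll":1.6},
    {"jaw":-1,"translation":[-5.4,-0.1,4.1],"roll":1.6},
    {"jaw":-1,"translation":[-5.4,-0.1,4.1],"roll":1.6},
  ],
)

```text
time: 10.35
position: [0.5275, -0.0747, 0.0907]
tcp_rot: [-3.135, -0.002, -1.901]
contact_force: [-0.9, -0.2, -2.7]
finger_gap: 0.0173
```

```bash
python3 - <<'E'
from h import *
st(); go([.5276,-.0745,.05],-108.9)
a=snap('scene','s6.png');x,y=205,165
cv2.imwrite('pics/c7.png',cv2.resize(a[y:y+80,x:x+100],None,fx=7,fy=7,interpolation=cv2.INTER_CUBIC))
f=lambda P:((proj('scene',P)-[x,y])*7).round()
for z in(.057,.013): print(f([.5276,-.0745,z]))
E
```

```text
10.35 [ 0.5275 -0.0747  0.0907] [-1.796e+02 -1.000e-01 -1.089e+02] F [-0.9 -0.2 -2.7] gap 0.0173 q [ 0.4   0.27 -0.39  1.85  0.12  1.05 -1.94]
shift cm [-0.03  0.03  4.07] roll -0.0
[360. 224.]
[364. 327.]
```

View pics/c7.png

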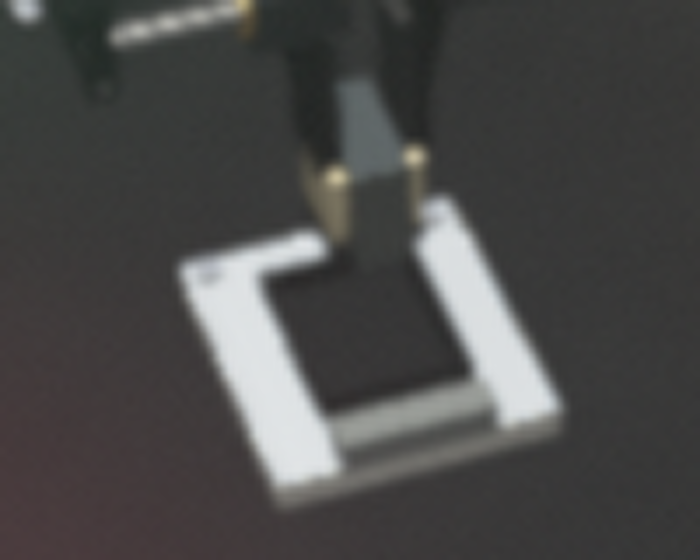

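The transformer hangs upright at crop (380,220), aligned with the cradle. Lowering it.

Call:
carry_out(
  motion=[
    {"jaw":-1,"translation":[0,0,1],"roll":0},
    {"jaw":-1,"translation":[0,0,2],"roll":0},
    {"jaw":-1,"translation":[0,0,2.8],"roll":0},
    {"jaw":-1,"translation":[0,0,3.4],"roll":0},
    {"jaw":-1,"translation":[0,0,3.8],"roll":0},
    {"jaw":-1,"translation":[0,0,4.1],"roll":0},
    {"jaw":-1,"translation":[0,0,4.3],"roll":0},
    {"jaw":-1,"translation":[0,0,4.4],"roll":0},
  ],
)

```text
time: 11.4
position: [0.5278, -0.0748, 0.0467]
tcp_rot: [-3.135, -0.002, -1.901]
contact_force: [0.4, -0.2, -0.8]
finger_gap: 0.0174
```

Call:
carry_out(
  motion=[
    {"jaw":-1,"translation":[0,0,0.05],"roll":0},
    {"jaw":-1,"translation":[0,0,0.1],"roll":0},
    {"jaw":-1,"translation":[0,0,0.12],"roll":0},
    {"jaw":-1,"translation":[0,0,0.14],"roll":0},
    {"jaw":-1,"translation":[0,0,0.16],"roll":0},
    {"jaw":-1,"translation":[0,0,0.16],"roll":0},
    {"jaw":-1,"translation":[0,0,0.16],"roll":0},
    {"jaw":-1,"translation":[0,0,0.16],"roll":0},
  ],
)

```text
time: 12.4
position: [0.5279, -0.0748, 0.0451]
tcp_rot: [-3.135, -0.002, -1.901]
contact_force: [-0.4, -1.2, -1.2]
finger_gap: 0.0174
```

Call:
carry_out(
  motion=[
    {"jaw":-1,"translation":[0,0,0.05],"roll":0},
    {"jaw":-1,"translation":[0,0,0.1],"roll":0},
    {"jaw":-1,"translation":[0,0,0.1],"roll":0},
    {"jaw":-0.3,"translation":[0,0,0.05],"roll":0},
    {"jaw":-0.1,"translation":[0,0,0],"roll":0},
    {"jaw":0.1,"translation":[0,0,0],"roll":0},
    {"jaw":0.3,"translation":[0,0,0],"roll":0},
    {"jaw":0.3,"translation":[0,0,0],"roll":0},
  ],
)

```text
time: 13.4
position: [0.5278, -0.0748, 0.0451]
tcp_rot: [-3.135, -0.002, -1.901]
contact_force: [0.3, 0.2, 0.9]
finger_gap: 0.0545
```

```bash
python3 - <<'E'
from h import *
st()
E
```

```text
13.4 [ 0.5278 -0.0748  0.0451] [-1.796e+02 -1.000e-01 -1.089e+02] F [0.3 0.2 0.9] gap 0.0545 q [ 0.39  0.33 -0.38  1.88  0.15  0.96 -1.97]
```

Call:
carry_out(
  motion=[
    {"jaw":0.4,"translation":[0,0,0],"roll":0},
    {"jaw":0.4,"translation":[0,0,-1],"roll":0},
    {"jaw":0.4,"translation":[0,0,-3],"roll":0},
    {"jaw":0.4,"translation":[0,0,-6],"roll":0},
    {"jaw":0.4,"translation":[0,0,-11],"roll":0},
    {"jaw":-1,"translation":[0,0,-17],"roll":0},
    {"jaw":-1,"translation":[0,0,-23],"roll":0},
    {"jaw":-1,"translation":[0,0,-29],"roll":0},
  ],
)

```text
time: 14.4
position: [0.5256, -0.0735, 0.3381]
tcp_rot: [-3.134, -0.001, -1.901]
contact_force: [1.9, -0.3, -0.0]
finger_gap: 0.0387
```

```bash
python3 - <<'E'
from h import *
st(); go([.2,.55,.42]); go([-.15,.6,.42])
t=snap('top','t7.png')
a=snap('scene','s7.png');x,y=215,180
z=lambda i,x,y:cv2.resize(i[y:y+70,x:x+70],None,fx=5.5,fy=5.5,interpolation=cv2.INTER_CUBIC)
cv2.imwrite('pics/c8.png',np.hstack([z(a,x,y),z(t,250,190)]))
E
```

```text
14.4 [ 0.5256 -0.0735  0.3381] [-1.795e+02 -1.000e-01 -1.089e+02] F [ 1.9 -0.3 -0. ] gap 0.0387 q [ 0.41  0.1  -0.4   1.5   0.04  1.54 -1.88]
shift cm [-48.41  50.96  -8.66] roll None
shift cm [-41.79  85.69  -8.93] roll None
```

View pics/c8.png

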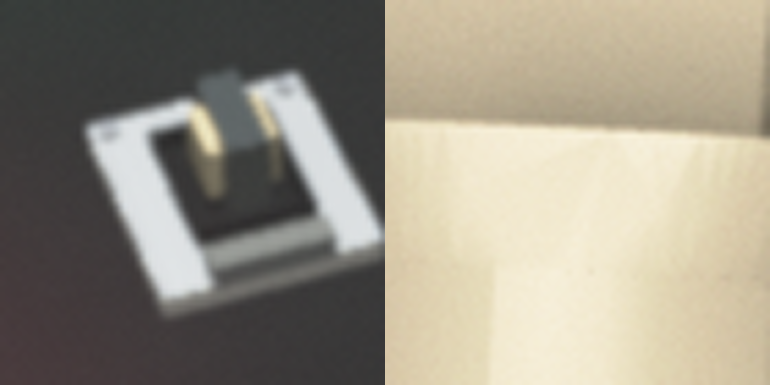

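The transformer stands upright in the cradle, at crop (235,120). The pictures viewed so far come to 10.

The move format offers no tilt. However, poses out of reach are only approached as far as possible, and each call starts from the measured orientation. So I can try to gain the lean toward the panel at the edge of reach, pointing along azimuth 109°.

Call:
carry_out(
  motion=[
    {"jaw":-1,"translation":[-4,4,-2],"roll":-8},
    {"jaw":-1,"translation":[-8,8,-4],"roll":-16},
    {"jaw":-1,"translation":[-12,12,-6],"roll":-24},
    {"jaw":-1,"translation":[-16.5,16,-8],"roll":-32},
    {"jaw":-1,"translation":[-21,20,-8],"roll":-40},
    {"jaw":-1,"translation":[-25.5,23.5,-8],"roll":-48},
    {"jaw":-1,"translation":[-30,27,-8],"roll":-56},
    {"jaw":-1,"translation":[-34.4,30.3,-8],"roll":-64},
  ],
)

```text
time: 15.5
position: [0.3504, 0.3522, 0.4184]
tcp_rot: [-3.132, -0.017, -0.78]
contact_force: [0.8, 1.1, -0.3]
finger_gap: 0.0007
```

```bash
python3 - <<'E'
from h import *
st(); go([-.18,.54,.45],18.9)
E
```

```text
15.5 [0.3504 0.3522 0.4184] [-179.5   -1.   -44.7] F [ 0.8  1.1 -0.3] gap 0.0007 q [-0.05  0.07 -0.89  1.38  0.08  1.7  -1.7 ]
shift cm [-50.87  23.89  -4.22] roll -63.6
```

Call:
carry_out(
  motion=[
    {"jaw":-1,"translation":[-6,4,-1],"roll":-8},
    {"jaw":-1,"translation":[-12,7,-2],"roll":-16},
    {"jaw":-1,"translation":[-18,11,-3],"roll":-24},
    {"jaw":-1,"translation":[-24,14,-4],"roll":-32},
    {"jaw":-1,"translation":[-30,17,-4],"roll":-40},
    {"jaw":-1,"translation":[-36,19,-4],"roll":-48},
    {"jaw":-1,"translation":[-42,21,-4],"roll":-56},
    {"jaw":-1,"translation":[-48,23,-4],"roll":-63.6},
  ],
)

```text
time: 16.5
position: [-0.0816, 0.4921, 0.4523]
tcp_rot: [3.133, -0.016, 0.279]
contact_force: [2.3, -0.7, 1.0]
finger_gap: 0.0006
```

```bash
python3 - <<'E'
from h import *
st(); go([-.25,.75,.7],18.9)
E
```

```text
16.5 [-0.0816  0.4921  0.4523] [179.5  -0.9  16. ] F [ 2.3 -0.7  1. ] gap 0.0006 q [-0.69  0.26 -1.42  1.27  0.28  1.83 -1.75]
shift cm [ -8.69 -29.21 -25.17] roll -2.9
```

Call:
carry_out(
  motion=[
    {"jaw":-1,"translation":[-1,-4,-4],"roll":-2.9},
    {"jaw":-1,"translation":[-2,-8,-8],"roll":-2.9},
    {"jaw":-1,"translation":[-2,-12,-12],"roll":-2.9},
    {"jaw":-1,"translation":[-3,-16,-16],"roll":-2.9},
    {"jaw":-1,"translation":[-3,-20,-20],"roll":-2.9},
    {"jaw":-1,"translation":[-4,-24,-24],"roll":-2.9},
    {"jaw":-1,"translation":[-4,-28,-28],"roll":-2.9},
    {"jaw":-1,"translation":[-4,-32,-32],"roll":-2.9},
  ],
)

```text
time: 17.5
position: [-0.1212, 0.6248, 0.5259]
tcp_rot: [3.125, 0.003, 0.314]
contact_force: [1.7, 2.1, -0.7]
finger_gap: 0.0006
```

```bash
cat >> h.py <<'E'
def ax():
    R=Rn.from_euler('xyz',env.get_state()['tcp_rot']).as_matrix()
    print('toolz',R[:,2].round(3),'tilt',np.degrees(np.arccos(-R[2,2])).round(1),'az',np.degrees(np.arctan2(R[1,2],R[0,2])).round(1),'toolx',R[:,0].round(3))
E
python3 - <<'E'
from h import *
st(); ax()
E
```

```text
17.5 [-0.1212  0.6248  0.5259] [179.1   0.2  18. ] F [ 1.7  2.1 -0.7] gap 0.0006 q [-1.93  0.47  0.22  0.64 -0.11  2.05 -1.47]
toolz [ 0.002 -0.016 -1.   ] tilt 1.0 az -82.2 toolx [ 0.951  0.309 -0.003]
```

Call:
carry_out(
  motion=[
    {"jaw":-1,"translation":[0,-6,-6],"roll":0},
    {"jaw":-1,"translation":[0,-12,-12],"roll":0},
    {"jaw":-1,"translation":[0,-18,-18],"roll":0},
    {"jaw":-1,"translation":[0,-24,-24],"roll":0},
    {"jaw":-1,"translation":[0,-30,-30],"roll":0},
    {"jaw":-1,"translation":[0,-36,-36],"roll":0},
    {"jaw":-1,"translation":[0,-42,-42],"roll":0},
    {"jaw":-1,"translation":[0,-48,-48],"roll":0},
  ],
)

```text
time: 18.5
position: [-0.1481, 0.6568, 0.6499]
tcp_rot: [-2.857, 0.029, 0.28]
contact_force: [1.2, 0.4, -0.1]
finger_gap: 0.0004
```

```bash
python3 - <<'E'
from h import *
st(); ax()
E
```

```text
18.5 [-0.1481  0.6568  0.6499] [-163.7    1.7   16.1] F [ 1.2  0.4 -0.1] gap 0.0004 q [-2.01  0.55  0.74  0.31 -0.58  2.06 -1.49]
toolz [-0.104  0.262 -0.959] tilt 16.4 az 111.7 toolx [ 0.961  0.277 -0.029]
```

The tilt works: 16.4° toward azimuth 112°, which is the panel's direction. I'll push further.

Call:
carry_out(
  motion=[
    {"jaw":-1,"translation":[0,-6,-6],"roll":0},
    {"jaw":-1,"translation":[0,-12,-12],"roll":0},
    {"jaw":-1,"translation":[0,-18,-18],"roll":0},
    {"jaw":-1,"translation":[0,-24,-24],"roll":0},
    {"jaw":-1,"translation":[0,-30,-30],"roll":0},
    {"jaw":-1,"translation":[0,-36,-36],"roll":0},
    {"jaw":-1,"translation":[0,-42,-42],"roll":0},
    {"jaw":-1,"translation":[0,-48,-48],"roll":0},
  ],
)

```text
time: 19.5
position: [-0.1554, 0.6609, 0.6753]
tcp_rot: [-2.795, 0.028, 0.28]
contact_force: [-0.1, 0.1, -0.3]
finger_gap: 0.0007
```

```bash
python3 - <<'E'
from h import *
st(); ax()
E
```

```text
19.5 [-0.1554  0.6609  0.6753] [-160.1    1.6   16. ] F [-0.1  0.1 -0.3] gap 0.0007 q [-1.94  0.55  0.49  0.2  -0.43  2.06 -1.55]
toolz [-0.119  0.32  -0.94 ] tilt 19.9 az 110.4 toolx [ 0.961  0.276 -0.028]
```

Call:
carry_out(
  motion=[
    {"jaw":-1,"translation":[0,0,-6],"roll":0},
    {"jaw":-1,"translation":[0,0,-12],"roll":0},
    {"jaw":-1,"translation":[0,0,-18],"roll":0},
    {"jaw":-1,"translation":[0,0,-24],"roll":0},
    {"jaw":-1,"translation":[0,0,-30],"roll":0},
    {"jaw":-1,"translation":[0,0,-36],"roll":0},
    {"jaw":-1,"translation":[0,0,-36],"roll":0},
    {"jaw":-1,"translation":[0,0,-36],"roll":0},
  ],
)

```text
time: 20.5
position: [-0.116, 0.5219, 0.7613]
tcp_rot: [-2.723, 0.026, 0.279]
contact_force: [0.4, -0.0, 0.1]
finger_gap: 0.0004
```

```bash
python3 - <<'E'
from h import *
st(); ax()
E
```

```text
20.5 [-0.116   0.5219  0.7613] [-156.     1.5   16. ] F [ 0.4 -0.   0.1] gap 0.0004 q [-2.11  0.2   0.44  0.48 -0.19  2.06 -1.55]
toolz [-0.135  0.384 -0.913] tilt 24.0 az 109.4 toolx [ 0.961  0.276 -0.026]
```

Call:
carry_out(
  motion=[
    {"jaw":-1,"translation":[0,-2.5,-5.5],"roll":0},
    {"jaw":-1,"translation":[0,-5,-11],"roll":0},
    {"jaw":-1,"translation":[0,-7.5,-16.5],"roll":0},
    {"jaw":-1,"translation":[0,-10,-22],"roll":0},
    {"jaw":-1,"translation":[0,-12.5,-28],"roll":0},
    {"jaw":-1,"translation":[0,-15,-34],"roll":0},
    {"jaw":-1,"translation":[0,-17,-40],"roll":0},
    {"jaw":-1,"translation":[0,-17,-40],"roll":0},
  ],
)

```text
time: 21.5
position: [-0.1085, 0.4888, 0.7981]
tcp_rot: [-2.651, 0.025, 0.279]
contact_force: [0.3, 0.8, -0.9]
finger_gap: 0.0004
```

```bash
python3 - <<'E'
from h import *
st(); ax(); go([.485,.209,.4])
E
```

```text
21.5 [-0.1085  0.4888  0.7981] [-151.9    1.4   16. ] F [ 0.3  0.8 -0.9] gap 0.0004 q [-2.23  0.13  0.55  0.48 -0.18  2.06 -1.56]
toolz [-0.151  0.447 -0.882] tilt 28.1 az 108.7 toolx [ 0.961  0.275 -0.025]
shift cm [50.32 56.31 13.63] roll None
```

Call:
carry_out(
  motion=[
    {"jaw":-1,"translation":[0,-2.5,-5.5],"roll":0},
    {"jaw":-1,"translation":[0,-5,-11],"roll":0},
    {"jaw":-1,"translation":[0,-7.5,-16.5],"roll":0},
    {"jaw":-1,"translation":[0,-10,-22],"roll":0},
    {"jaw":-1,"translation":[0,-12.5,-28],"roll":0},
    {"jaw":-1,"translation":[0,-15,-34],"roll":0},
    {"jaw":-1,"translation":[0,-17,-40],"roll":0},
    {"jaw":-1,"translation":[0,-17,-40],"roll":0},
  ],
)

```text
time: 22.5
position: [-0.0994, 0.4542, 0.8318]
tcp_rot: [-2.58, 0.025, 0.279]
contact_force: [1.1, 0.2, 0.3]
finger_gap: 0.0004
```

Call:
carry_out(
  motion=[
    {"jaw":-1,"translation":[0,-3,-5.5],"roll":0},
    {"jaw":-1,"translation":[0,-6,-11],"roll":0},
    {"jaw":-1,"translation":[0,-9,-16.5],"roll":0},
    {"jaw":-1,"translation":[0,-12,-22],"roll":0},
    {"jaw":-1,"translation":[0,-15,-28],"roll":0},
    {"jaw":-1,"translation":[0,-18,-34],"roll":0},
    {"jaw":-1,"translation":[0,-20,-40],"roll":0},
    {"jaw":-1,"translation":[0,-20,-40],"roll":0},
  ],
)

```text
time: 23.5
position: [-0.0922, 0.4339, 0.863]
tcp_rot: [-2.507, 0.026, 0.281]
contact_force: [0.3, 0.6, -0.4]
finger_gap: 0.0001
```

```bash
python3 - <<'E'
from h import *
st(); ax(); go([.485,.209,.4])
E
```

```text
23.5 [-0.0922  0.4339  0.863 ] [-143.7    1.5   16.1] F [ 0.3  0.6 -0.4] gap 0.0001 q [-2.54  0.02  0.74  0.43 -0.07  2.06 -1.59]
toolz [-0.184  0.564 -0.805] tilt 36.4 az 108.1 toolx [ 0.96   0.277 -0.026]
shift cm [50.38 56.98 13.97] roll None
```

```bash
python3 - <<'E'
from h import *
go([.2,.38,.62],16.1);go([.45,.15,.4]); go([.5862,.1689,.1528])
E
```

```text
shift cm [27.19 24.69 11.14] roll 0.0
shift cm [45.39 60.84 11.29] roll None
shift cm [59.63 76.86 29.75] roll None
```

Call:
carry_out(
  motion=[
    {"jaw":-1,"translation":[3.4,3.1,1.4],"roll":0},
    {"jaw":-1,"translation":[6.8,6.2,2.8],"roll":0},
    {"jaw":-1,"translation":[10.2,9.3,4.2],"roll":0},
    {"jaw":-1,"translation":[13.6,12.4,5.6],"roll":0},
    {"jaw":-1,"translation":[17,15.5,7],"roll":0},
    {"jaw":-1,"translation":[20.4,18.6,8.4],"roll":0},
    {"jaw":-1,"translation":[23.8,21.7,9.8],"roll":0},
    {"jaw":-1,"translation":[27.2,24.7,11.1],"roll":0},
  ],
)

```text
time: 24.5
position: [0.2014, 0.3789, 0.6191]
tcp_rot: [-2.507, 0.025, 0.281]
contact_force: [-0.0, 1.0, 0.1]
finger_gap: 0.0004
```

```bash
python3 - <<'E'
from h import *
st(); ax(); go([.45,.15,.4]); go([.5862,.1689,.1528])
E
```

```text
24.5 [0.2014 0.3789 0.6191] [-143.7    1.4   16.1] F [-0.   1.   0.1] gap 0.0004 q [-1.81 -0.48  0.57  1.42 -0.12  1.61 -1.  ]
toolz [-0.183  0.564 -0.805] tilt 36.4 az 108.0 toolx [ 0.961  0.277 -0.025]
shift cm [18.08 35.99  0.17] roll None
shift cm [32.3  52.01 18.65] roll None
```

Call:
carry_out(
  motion=[
    {"jaw":-1,"translation":[2.3,4.5,0],"roll":0},
    {"jaw":-1,"translation":[4.6,9,0],"roll":0},
    {"jaw":-1,"translation":[7,13.5,0],"roll":0},
    {"jaw":-1,"translation":[9.2,18,0],"roll":0},
    {"jaw":-1,"translation":[11.5,22.5,0],"roll":0},
    {"jaw":-1,"translation":[13.8,27,0],"roll":0},
    {"jaw":-1,"translation":[16,31.5,0],"roll":0},
    {"jaw":-1,"translation":[18,36,0],"roll":0},
  ],
)

```text
time: 25.5
position: [0.4502, 0.1478, 0.4003]
tcp_rot: [-2.508, 0.024, 0.281]
contact_force: [-0.1, 0.3, 0.4]
finger_gap: 0.0002
```

```bash
python3 - <<'E'
from h import *
st(); ax(); go([.5862,.1689,.1528])
E
```

```text
25.5 [0.4502 0.1478 0.4003] [-143.7    1.4   16.1] F [-0.1  0.3  0.4] gap 0.0002 q [-1.7  -0.48  1.34  1.6  -0.17  1.61 -0.12]
toolz [-0.183  0.563 -0.806] tilt 36.3 az 108.0 toolx [ 0.96   0.278 -0.024]
shift cm [14.25 15.86 18.64] roll None
```

Call:
carry_out(
  motion=[
    {"jaw":-1,"translation":[2,2,2],"roll":0},
    {"jaw":-1,"translation":[4,4,4.5],"roll":0},
    {"jaw":-1,"translation":[6,6.5,7],"roll":0},
    {"jaw":-1,"translation":[8,9,9.5],"roll":0},
    {"jaw":-1,"translation":[10,11.5,12],"roll":0},
    {"jaw":-1,"translation":[12,14,14.5],"roll":0},
    {"jaw":-1,"translation":[14.2,15.8,17],"roll":0},
    {"jaw":-1,"translation":[14.2,15.8,18.6],"roll":0},
  ],
)

```text
time: 26.5
position: [0.4306, 0.1694, 0.2485]
tcp_rot: [-2.536, -0.016, 0.253]
contact_force: [0.3, 0.3, -0.3]
finger_gap: 0.0004
```

```bash
python3 - <<'E'
from h import *
st(); ax(); go([.5862,.1689,.1528])
E
```

```text
26.5 [0.4306 0.1694 0.2485] [-145.3   -0.9   14.5] F [ 0.3  0.3 -0.3] gap 0.0004 q [-1.64 -0.5   1.34  1.93 -0.12  1.28 -0.03]
toolz [-0.13   0.555 -0.822] tilt 34.7 az 103.1 toolx [0.968 0.25  0.016]
shift cm [14.9   8.83  5.82] roll None
```

```bash
python3 - <<'E'
from h import *
go([.45,.12,.42]);go([.75,-.02,.42])
E
```

```text
shift cm [  0.92  -5.43 -17.09] roll None
shift cm [ 26.47  12.11 -28.74] roll None
```

Call:
carry_out(
  motion=[
    {"jaw":-1,"translation":[1,0,-6],"roll":0},
    {"jaw":-1,"translation":[3,0,-12],"roll":0},
    {"jaw":-1,"translation":[7,2,-15],"roll":0},
    {"jaw":-1,"translation":[11,4,-18],"roll":0},
    {"jaw":-1,"translation":[15,6,-21],"roll":0},
    {"jaw":-1,"translation":[19,8,-24],"roll":0},
    {"jaw":-1,"translation":[23,10,-27],"roll":0},
    {"jaw":-1,"translation":[26.5,12,-28.7],"roll":0},
  ],
)

```text
time: 27.5
position: [0.4827, 0.0646, 0.4227]
tcp_rot: [-2.561, -0.058, 0.224]
contact_force: [0.2, -0.8, -0.5]
finger_gap: 0.0005
```

```bash
python3 - <<'E'
from h import *
st(); ax(); go([.75,-.02,.42]);go([.5862,.1689,.1528])
E
```

```text
27.5 [0.4827 0.0646 0.4227] [-146.8   -3.3   12.8] F [ 0.2 -0.8 -0.5] gap 0.0005 q [-1.61 -0.5   1.34  1.52 -0.09  1.66 -0.05]
toolz [-0.074  0.545 -0.835] tilt 33.4 az 97.8 toolx [0.973 0.222 0.058]
shift cm [24.12 12.79 -6.37] roll None
shift cm [10.81  8.59 27.46] roll None
```

```bash
cat > fk.py <<'E'
import numpy as np
from scipy.spatial.transform import Rotation as Rn
from scipy.optimize import least_squares
D=[([1.1534,.3328,-.0647,1.4608,.0216,1.3499,-.0885],[.2402,-.5766,.2193],[3.1415,.0013,-1.176]),
([.73,.2,-.28,1.85,.06,1.1,-.97],[.4385,-.2783,.1194],[3.141,.001,-1.395]),
([.48,.2,-.36,1.82,.08,1.12,-1.78],[.5101,-.1255,.1314],[-3.136,-.002,-1.873]),
([.41,.1,-.4,1.5,.04,1.54,-1.88],[.5256,-.0735,.3381],[-3.134,-.001,-1.901]),
([-.05,.07,-.89,1.38,.08,1.7,-1.7],[.3504,.3522,.4184],[-3.132,-.017,-.78]),
([-.69,.26,-1.42,1.27,.28,1.83,-1.75],[-.0816,.4921,.4523],[3.133,-.016,.279]),
([-1.93,.47,.22,.64,-.11,2.05,-1.47],[-.1212,.6248,.5259],[3.125,.003,.314]),
([-2.01,.55,.74,.31,-.58,2.06,-1.49],[-.1481,.6568,.6499],[-2.857,.029,.28]),
([-1.94,.55,.49,.2,-.43,2.06,-1.55],[-.1554,.6609,.6753],[-2.795,.028,.28]),
([-2.54,.02,.74,.43,-.07,2.06,-1.59],[-.0922,.4339,.863],[-2.507,.026,.281]),
([-1.81,-.48,.57,1.42,-.12,1.61,-1.],[.2014,.3789,.6191],[-2.507,.025,.281]),
([-1.7,-.48,1.34,1.6,-.17,1.61,-.12],[.4502,.1478,.4003],[-2.508,.024,.281]),
([-1.64,-.5,1.34,1.93,-.12,1.28,-.03],[.4306,.1694,.2485],[-2.536,-.016,.253])]
AX='ZYZYZYZ'
def fk(q,p):
    h,a,b,c,e1,e2,e3=p[:7]; s=S
    R=np.eye(3);t=np.zeros(3)
    off=[[0,0,h],[0,0,0],[e1,0,a],[-e1*1.0 if 0 else e3,0,0],[0,0,b],[e2,0,0],[0,0,c]]
    # apply: joint1, up h, joint2, joint3, offset(e1,a), joint4, (e3,0,b) joint5, joint6, (e2,c), joint7
    seq=[(0,[0,0,h]),(1,[0,0,0]),(2,[e1,0,a]),(3,[e3,0,b]),(4,[0,0,0]),(5,[e2,0,c]),(6,[0,0,0])]
    for i,o in seq:
        v=np.zeros(3);v['XYZ'.index(AX[i])]=1
        R=R@Rn.from_rotvec(v*q[i]*s[i]).as_matrix(); t=t+R@np.array(o)
    return t,R
def res(p):
    r=[]
    for q,x,e in D:
        t,R=fk(q,p); Re=Rn.from_euler('xyz',e).as_matrix()
        r+=list(t-x)+list(.3*Rn.from_matrix(Re.T@R).as_rotvec())
    return np.array(r)
import itertools
best=None
if __name__=='__main__':
    for sg in itertools.product([-1,1],repeat=4):
        S=[sg[0],1,sg[1],1,sg[2],1,sg[3]]
        o=least_squares(res,[.35,.4,.4,.2,0,0,0])
        if best is None or o.cost<best[0]: best=(o.cost,S,o.x,o.fun)
    print(best[0],best[1],best[2].round(4).tolist()); print(np.abs(best[3]).reshape(-1,6).round(3))
E
python3 fk.py
```

```text
1.3768085875403717 [-1, 1, -1, 1, -1, 1, 1] [0.233, 0.4571, 0.5054, 0.3113, 0.0303, 0.0428, 0.0228]
[[0.041 0.021 0.009 0.    0.    0.889]
 [0.018 0.042 0.005 0.    0.    0.361]
 [0.009 0.043 0.002 0.003 0.    0.126]
 [0.011 0.051 0.002 0.001 0.001 0.189]
 [0.017 0.044 0.009 0.003 0.002 0.08 ]
 [0.047 0.01  0.015 0.001 0.    0.109]
 [0.04  0.002 0.002 0.002 0.001 0.061]
 [0.012 0.001 0.013 0.001 0.001 0.05 ]
 [0.026 0.004 0.012 0.001 0.001 0.01 ]
 [0.03  0.026 0.003 0.001 0.    0.01 ]
 [0.032 0.01  0.003 0.002 0.    0.345]
 [0.019 0.004 0.009 0.002 0.002 0.872]
 [0.029 0.    0.008 0.    0.001 0.925]]
```

```bash
cat > fk2.py <<'E'
import numpy as np
from fk import D,AX,Rn,least_squares
def rot(i,a):
    v=np.zeros(3);v['XYZ'.index(AX[i])]=a; return Rn.from_rotvec(v).as_matrix()
def fk(q,p,S):
    h,a,b,c,e1,e3,e2,y1,y2,y3,o7,y4=p
    R=np.eye(3);t=np.zeros(3)
    for i,o in enumerate([[0,0,h],[0,y1,0],[e1,y2,a],[e3,y3,b],[0,y4,0],[e2,0,c],[0,0,0]]):
        R=R@rot(i,q[i]*S[i]+(o7 if i==6 else 0)); t=t+R@np.array(o)
    return t,R
def res(p,S):
    r=[]
    for q,x,e in D:
        t,R=fk(q,p,S); r+=list(t-x)+list(.3*(R-Rn.from_euler('xyz',e).as_matrix()).ravel())
    return np.array(r)
def fit():
    best=None
    for s7 in(-1,1):
        for o in(0,1.57,3.14,-1.57):
            S=[-1,1,-1,1,-1,1,s7];r=least_squares(res,[.23,.45,.5,.31,0,0,0,0,0,0,o,0],args=(S,))
            if best is None or r.cost<best[0]: best=(r.cost,S,r.x,r.fun)
    return best
if __name__=='__main__':
    b=fit();print(b[0],b[1],b[2].round(4).tolist());print(np.abs(b[3]).reshape(-1,12)[:,:3].round(3).tolist(),np.abs(b[3].reshape(-1,12)[:,3:]).max())
E
python3 fk2.py
```

```text
0.00013103983735244298 [-1, 1, -1, 1, -1, 1, -1] [0.2597, 0.4532, 0.4909, 0.3619, 0.0018, -0.0007, 0.0045, -0.0224, -3.7303, 3.7015, 3.1415, 0.005]
[[0.001, 0.0, 0.002], [0.001, 0.0, 0.001], [0.002, 0.002, 0.002], [0.002, 0.005, 0.0], [0.001, 0.0, 0.002], [0.002, 0.001, 0.001], [0.003, 0.0, 0.0], [0.001, 0.001, 0.002], [0.004, 0.002, 0.002], [0.001, 0.001, 0.0], [0.002, 0.001, 0.0], [0.0, 0.002, 0.0], [0.001, 0.0, 0.0]] 0.0034098719142938733
```

```bash
cat > ik.py <<'E'
from fk2 import *
_b=fit();P=_b[2];S=_b[1]
LO=np.array([-2.6,-.5,-1.47,.16,-1.27,.06,-2.6])+.02;HI=np.array([2.6,2.12,1.34,2.42,4.41,2.06,2.6])-.02
def Rdes(tilt=36.,az=108.8,roll=0.):
    t,a=np.radians([tilt,az]);z=np.array([np.sin(t)*np.cos(a),np.sin(t)*np.sin(a),-np.cos(t)])
    x=np.array([np.sin(a),-np.cos(a),0]);y=np.cross(z,x)
    return np.c_[x,y,z]@rot(6,np.radians(roll))
def err(q,X,R):
    t,Rq=fk(q,P,S);return np.r_[t-X,.3*Rn.from_matrix(R.T@Rq).as_rotvec()]
def sols(X,R,n=60,seed=0):
    g=np.random.default_rng(seed);out=[]
    for _ in range(n):
        o=least_squares(err,g.uniform(LO,HI),args=(X,R),bounds=(LO,HI),max_nfev=60)
        if o.cost<1e-7: out.append(o.x)
    return np.array(out)
E
python3 - <<'E'
from ik import *
kz=np.array([.185,-.543,.819])
for nm,X in(('round app',np.array([.5643,.236,.057])+.119*kz),('round press',np.array([.5643,.236,.057])+.019*kz),('square press',np.array([.4344,.1921,.057])+.019*kz)):
  for roll in(0,90,-90,180):
    s=sols(X,Rdes(roll=roll),40)
    print(nm,roll,len(s)); 
    for q in s[np.argsort(s[:,0])][::max(1,len(s)//4)] if len(s) else []: print('  ',q.round(2).tolist())
E
```

```text
round app 0 12
   [-0.67, 0.67, 0.92, 1.58, -1.03, 1.62, 0.79]
   [-0.04, 0.49, 0.02, 1.53, -0.62, 1.37, 0.51]
   [0.46, 0.59, -0.67, 1.5, -0.27, 1.29, 0.27]
   [0.76, 0.85, -1.23, 1.48, 0.17, 1.31, -0.04]
round app 90 7
   [-0.34, 0.52, 0.43, 1.56, -0.79, 1.45, -0.94]
   [-0.04, 0.49, 0.02, 1.53, -0.62, 1.37, -1.06]
   [0.18, 0.51, -0.28, 1.52, -0.49, 1.33, -1.15]
   [0.33, 0.54, -0.49, 1.51, -0.38, 1.31, -1.22]
   [0.47, 0.59, -0.69, 1.5, -0.26, 1.29, -1.31]
   [0.66, 0.72, -1.01, 1.48, -0.03, 1.29, -1.47]
   [0.82, 1.03, -1.45, 1.47, 0.4, 1.37, -1.77]
round app -90 12
   [-0.81, 0.88, 1.25, 1.59, -1.25, 1.81, 2.47]
   [0.61, 0.68, -0.92, 1.49, -0.1, 1.29, 1.72]
   [0.76, 0.86, -1.24, 1.48, 0.18, 1.31, 1.53]
   [0.82, 1.01, -1.44, 1.47, 0.38, 1.36, 1.38]
round app 180 5
   [-0.71, 0.71, 1.01, 1.58, -1.08, 1.66, -2.33]
   [-0.56, 0.59, 0.74, 1.57, -0.93, 1.54, -2.42]
   [-0.52, 0.57, 0.68, 1.57, -0.9, 1.52, -2.44]
   [-0.17, 0.5, 0.2, 1.54, -0.69, 1.4, -2.58]
   [-0.17, 0.5, 0.2, 1.54, -0.69, 1.4, -2.58]
round press 0 12
   [0.22, 0.59, -0.44, 1.62, -0.42, 1.13, 0.38]
   [0.4, 0.66,
[... 1325 characters left out ...]
.4, -0.69, 1.96, -0.42, 1.05, -1.12]
   [0.78, 0.52, -0.98, 1.94, -0.23, 1.02, -1.27]
   [1.04, 0.92, -1.45, 1.93, 0.32, 1.08, -1.73]
square press -90 14
   [-0.97, 0.59, 1.12, 2.04, -1.07, 1.45, 2.57]
   [0.76, 0.5, -0.95, 1.94, -0.25, 1.02, 1.89]
   [0.83, 0.55, -1.05, 1.94, -0.17, 1.02, 1.82]
   [0.99, 0.76, -1.31, 1.93, 0.11, 1.03, 1.59]
   [1.03, 0.86, -1.4, 1.93, 0.24, 1.06, 1.48]
square press 180 6
   [-1.07, 0.8, 1.32, 2.04, -1.22, 1.63, -2.04]
   [-1.06, 0.79, 1.31, 2.04, -1.21, 1.62, -2.05]
   [-0.98, 0.62, 1.15, 2.04, -1.09, 1.47, -2.13]
   [-0.96, 0.58, 1.11, 2.04, -1.06, 1.44, -2.15]
   [-0.33, 0.32, 0.32, 2.01, -0.76, 1.18, -2.4]
   [0.24, 0.34, -0.33, 1.97, -0.57, 1.09, -2.57]
```

```bash
cat > sim.py <<'E'
from ik import *
LO0,HI0=LO-.0,HI+.0
def jac(q):
    J=np.zeros((6,7));t0,R0=fk(q,P,S)
    for i in range(7):
        d=q.copy();d[i]+=1e-5;t,R=fk(d,P,S)
        J[:3,i]=(t-t0)/1e-5;J[3:,i]=Rn.from_matrix(R@R0.T).as_rotvec()/1e-5
    return J,t0,R0
V=.7*np.array([2.22,2.22,2.79,2.79,3.14,3.14,3.14])
def call(q,shift,roll,n=8,sub=4,lam=.03,w=.3):
    """linear ramp over n rows"""
    q=q.copy();_,R=fk(q,P,S);X=fk(q,P,S)[0]
    for r in range(1,n+1):
        f=r/n;Xd=X+R@(np.array(shift)*f);Rd=R@rot(6,np.radians(roll)*f)
        for _ in range(sub):
            J,t,Rq=jac(q);e=np.r_[Xd-t,w*Rn.from_matrix(Rd@Rq.T).as_rotvec()]
            J=J.copy();J[3:]*=w;free=np.ones(7,bool)
            for _ in range(3):
                Jf=J[:,free];dq=np.zeros(7);dq[free]=Jf.T@np.linalg.solve(Jf@Jf.T+lam**2*np.eye(6),e)
                dq*=min(1,(V*.125/sub/np.maximum(np.abs(dq),1e-9)).min())
                bad=free&(((q+dq>HI0)&(dq>0))|((q+dq<LO0)&(dq<0)))
                if not bad.any():break
                free&=~bad
            q=np.clip(q+dq,LO0,HI0)
    return q
E
python3 - <<'E'
from sim import *
A=lambda i:np.array(D[i][0])
print('4->5',call(A(4),[-.48,.23,-.04],-63.6).round(2),A(5))
print('5->6',call(A(5),[-.04,-.32,-.32],-2.9).round(2),A(6))
print('6->7',call(A(6),[0,-.48,-.48],0).round(2),A(7))
print('9->10',call(A(9),[.272,.247,.111],0).round(2),A(10))
print('10->11',call(A(10),[.18,.36,0],0).round(2),A(11))
print('11->12',call(A(11),[.142,.158,.186],0).round(2),A(12))
E
```

```text
4->5 [-0.9   0.32 -1.34  1.23  0.35  1.83 -1.87] [-0.69  0.26 -1.42  1.27  0.28  1.83 -1.75]
5->6 [-1.95  0.56  0.17  0.27 -0.09  2.02 -1.54] [-1.93  0.47  0.22  0.64 -0.11  2.05 -1.47]
6->7 [-1.98  0.62  1.28  0.23 -1.21  2.04 -1.45] [-2.01  0.55  0.74  0.31 -0.58  2.06 -1.49]
9->10 [-1.79 -0.47  0.56  1.42 -0.13  1.61 -0.99] [-1.81 -0.48  0.57  1.42 -0.12  1.61 -1.  ]
10->11 [-1.66 -0.48  1.3   1.62 -0.17  1.59 -0.13] [-1.7  -0.48  1.34  1.6  -0.17  1.61 -0.12]
11->12 [-1.63 -0.48  1.32  2.03  0.01  0.95 -0.09] [-1.64 -0.5   1.34  1.93 -0.12  1.28 -0.03]
```

```bash
cat > plan.py <<'E'
from sim import *
from h import env
import time
q0=env.get_state()['joint_pos'].astype(float)
kz=np.array([.185,-.543,.819]);X=np.array([.5643,.236,.057])+.119*kz;Rt=Rdes()
g=np.random.default_rng(1);T=time.time();best=[]
def fin(q):
    t,R=fk(q,P,S);x=R[:,0].copy()
    dr=np.degrees(np.arctan2((R.T@Rt[:,0])[1],(R.T@Rt[:,0])[0]))
    dr=(dr+90)%180-90
    return call(q,R.T@(X-t),np.clip(dr,-80,80),sub=2)
while time.time()-T<150:
    q=q0;seq=[];ok=True
    for k in range(g.integers(1,4)):
        t,R=fk(q,P,S)
        W=np.array([g.uniform(-.3,.75),g.uniform(-.5,.65),g.uniform(.3,.9)]);
        d=W-t;L=np.linalg.norm(d);d*=min(1,.48/L);r=g.choice([0,0,g.uniform(-80,80)])
        sh=(R.T@d*100).round(0);r=round(float(r));q=call(q,sh/100,r,sub=2);seq.append((sh.tolist(),r))
        t,R=fk(q,P,S)
        if t[2]<.28: ok=False;break
    if not ok: continue
    q=fin(q);q=fin(q);t,R=fk(q,P,S)
    ang=np.degrees(np.arccos(np.clip(-R[:,2]@kz,-1,1)));e=np.linalg.norm(t-X)
    best.append((e*100+max(0,ang-3)*.3+.3*len(seq),e,ang,R[:,0].round(2).tolist(),q.round(2).tolist(),seq))
best.sort(key=lambda b:b[0]);print(len(best))
for b in best[:6]: print(b)
E
python3 plan.py
```

```text
746
(np.float64(0.3000008567110427), np.float64(8.567110427322295e-09), np.float64(2.970104372716838), [0.95, 0.3, 0.03], [-0.06, 0.44, 0.03, 1.58, -0.6, 1.31, 0.5], [([-39.0, -22.0, 17.0], 0)])
(np.float64(0.30000092400961964), np.float64(9.240096196550385e-09), np.float64(2.5320877957998684), [0.95, 0.31, 0.02], [-0.03, 0.45, -0.01, 1.57, -0.58, 1.32, 0.48], [([-37.0, -24.0, 19.0], 0)])
(np.float64(0.3000009337538331), np.float64(9.337538331092707e-09), np.float64(1.813463026620874), [0.95, 0.32, 0.01], [0.0, 0.47, -0.06, 1.54, -0.55, 1.33, 0.46], [([-35.0, -23.0, 24.0], 0)])
(np.float64(0.3000011427296344), np.float64(1.1427296344453337e-08), np.float64(2.8336987238347557), [0.95, 0.3, 0.03], [-0.04, 0.45, -0.0, 1.57, -0.58, 1.31, 0.48], [([-38.0, -26.0, 14.0], -15)])
(np.float64(0.30000150355022115), np.float64(1.5035502211346066e-08), np.float64(2.291079171487025), [0.95, 0.32, 0.01], [-0.01, 0.46, -0.05, 1.55, -0.55, 1.33, 0.46], [([-35.0, -29.0, 14.0], 0)])
(np.float64(0.3000015154346943), np.float64(1.515434694300564e-08), np.float64(2.3073561177325743), [0.94, 0.33, -0.01], [-0.09, 0.48, 0.05, 1.53, -0.58, 1.38, 0.48], [([-32.0, -25.0, 25.0], 0)])
```

```bash
python3 - <<'E'
from sim import *
from h import env
q=env.get_state()['joint_pos'].astype(float)
def pts(q):
    z=np.array([0,0,1.]);R=rot(0,-q[0])@rot(1,q[1]);e=np.array([0,0,.26])+R@[0,0,.453]
    t,Rt=fk(q,P,S);return e.round(2),(t-Rt[:,2]*.362).round(2),t.round(3)
for sh in([-35,-23,24],[-35,-29,14]):
  for n in range(1,9): 
    # partial: rows 1..n of 8
    f=n/8;qq=call(q,np.array(sh)/100*f,0,n=n,sub=4)
    if n%2==0: print(n,qq.round(2),*pts(qq))
  R=fk(qq,P,S)[1];z=R[:,2];print('z',z.round(3))
E
```

```text
2 [-1.22 -0.48  0.93  1.76 -0.19  1.57 -0.1 ] [-0.07 -0.2   0.66] [ 0.42 -0.08  0.7 ] [0.391 0.119 0.401]
4 [-0.83 -0.48  0.53  1.94 -0.33  1.52 -0.1 ] [-0.14 -0.15  0.66] [ 0.34 -0.03  0.68] [0.313 0.166 0.382]
6 [-0.45 -0.48  0.17  2.03 -0.5   1.53 -0.04] [-0.19 -0.09  0.66] [0.3  0.01 0.67] [0.259 0.201 0.368]
8 [-0.07 -0.48 -0.2   2.08 -0.68  1.59  0.03] [-0.21 -0.01  0.66] [0.27 0.06 0.65] [0.206 0.247 0.351]
z [-0.182  0.522 -0.833]
2 [-1.22 -0.48  0.91  1.71 -0.2   1.61 -0.12] [-0.07 -0.2   0.66] [ 0.42 -0.08  0.73] [0.389 0.118 0.427]
4 [-0.83 -0.48  0.51  1.84 -0.34  1.6  -0.15] [-0.14 -0.15  0.66] [ 0.34 -0.03  0.73] [0.309 0.164 0.431]
6 [-0.45 -0.48  0.16  1.89 -0.5   1.64 -0.11] [-0.19 -0.09  0.66] [0.29 0.   0.74] [0.254 0.199 0.434]
8 [-0.06 -0.48 -0.19  1.89 -0.67  1.75 -0.07] [-0.21 -0.01  0.66] [0.27 0.05 0.74] [0.203 0.241 0.44 ]
z [-0.175  0.517 -0.838]
```

Call:
carry_out(
  motion=[
    {"jaw":-1,"translation":[-4.4,-2.9,3],"roll":0},
    {"jaw":-1,"translation":[-8.8,-5.8,6],"roll":0},
    {"jaw":-1,"translation":[-13.1,-8.6,9],"roll":0},
    {"jaw":-1,"translation":[-17.5,-11.5,12],"roll":0},
    {"jaw":-1,"translation":[-21.9,-14.4,15],"roll":0},
    {"jaw":-1,"translation":[-26.3,-17.3,18],"roll":0},
    {"jaw":-1,"translation":[-30.6,-20.1,21],"roll":0},
    {"jaw":-1,"translation":[-35,-23,24],"roll":0},
  ],
)

```text
time: 28.5
position: [0.2481, 0.2005, 0.3815]
tcp_rot: [-2.562, -0.063, 0.238]
contact_force: [-1.1, -0.7, 1.0]
finger_gap: 0.0003
```

```bash
cat > nxt.py <<'E'
from sim import *
from h import st,ax,go,env
import sys
def trace(shift,roll):
    q=env.get_state()['joint_pos'].astype(float)
    for n in(2,4,6,8):
        qq=call(q,np.array(shift)/100*n/8,roll*n/8,n=n);t,R=fk(qq,P,S);print(n,qq.round(2),t.round(3),R[:,2].round(3))
E
python3 - <<'E'
from nxt import *
st();ax()
s=env.get_state();R=Rn.from_euler('xyz',s['tcp_rot']);
for W in([.53,.06,.33],[.5862,.1689,.1528]):
    sh=R.inv().apply(np.array(W)-s['position'])*100;print(sh.round(1));trace(sh,0)
E
```

```text
28.5 [0.2481 0.2005 0.3815] [-146.8   -3.6   13.6] F [-1.1 -0.7  1. ] gap 0.0003 q [-0.05 -0.5  -0.09  2.02 -0.63  1.62  0.1 ]
toolz [-0.078  0.545 -0.835] tilt 33.4 az 98.1 toolx [0.97  0.235 0.063]
[23.7 20.6 -5.5]
2 [-0.04 -0.33 -0.01  1.94 -0.58  1.59  0.21] [0.314 0.168 0.373] [-0.078  0.545 -0.835]
4 [-0.02 -0.16  0.05  1.83 -0.56  1.58  0.32] [0.384 0.133 0.36 ] [-0.078  0.545 -0.835]
6 [ 0.01  0.01  0.1   1.7  -0.56  1.59  0.4 ] [0.455 0.097 0.347] [-0.078  0.545 -0.835]
8 [ 0.04  0.18  0.14  1.54 -0.58  1.62  0.46] [0.525 0.062 0.334] [-0.078  0.545 -0.835]
[30.6 22.8 14.8]
2 [-0.05 -0.29 -0.06  2.   -0.6   1.47  0.22] [0.328 0.195 0.328] [-0.078  0.545 -0.835]
4 [-0.05 -0.06 -0.03  1.93 -0.6   1.36  0.33] [0.412 0.187 0.271] [-0.078  0.545 -0.835]
6 [-0.04  0.16 -0.01  1.81 -0.61  1.28  0.42] [0.497 0.179 0.214] [-0.078  0.545 -0.835]
8 [-0.03  0.39  0.    1.65 -0.62  1.24  0.47] [0.581 0.171 0.157] [-0.078  0.545 -0.835]
```

```bash
cat >> nxt.py <<'E'
K=dict(round=[.5643,.236,.057],square=[.4344,.1921,.057],bar=[.5217,.2216,.057]);KZ=np.array([.1849,-.5430,.8192])
def tgt(k,d,roll=0,tr=False):
    s=env.get_state();R=Rn.from_euler('xyz',s['tcp_rot']).as_matrix();z=R[:,2]
    sh=R.T@(np.array(K[k])+d*KZ-.019*z-s['position'])*100;print(k,d,'shift',sh.round(2))
    if tr: trace(sh,roll)
def tip():
    s=env.get_state();R=Rn.from_euler('xyz',s['tcp_rot']).as_matrix();t=s['position']+.019*R[:,2]
    r=np.array([.9468,.3218,0]);u=np.cross(r,KZ)
    for k in K:
        d=(t-K[k])*1000;print(k,'row %.1f slope %.1f out %.1f'%(d@r,d@-u,d@KZ))
E
python3 - <<'E'
from nxt import *
tgt('round',.06,-5,True)
E
```

```text
round 0.06 shift [30.08 22.37 18.71]
2 [-0.06 -0.29 -0.07  2.02 -0.61  1.45  0.24] [0.325 0.201 0.321] [-0.078  0.545 -0.835]
4 [-0.06 -0.06 -0.05  1.96 -0.61  1.32  0.37] [0.408 0.199 0.256] [-0.078  0.545 -0.835]
6 [-0.06  0.17 -0.03  1.86 -0.62  1.22  0.48] [0.49  0.197 0.191] [-0.078  0.545 -0.835]
8 [-0.06  0.4  -0.02  1.71 -0.63  1.16  0.56] [0.572 0.195 0.126] [-0.078  0.545 -0.835]
```

Call:
carry_out(
  motion=[
    {"jaw":-1,"translation":[5,4,1],"roll":-1},
    {"jaw":-1,"translation":[10,8,3],"roll":-2},
    {"jaw":-1,"translation":[15,12,6],"roll":-3},
    {"jaw":-1,"translation":[20,16,9],"roll":-4},
    {"jaw":-1,"translation":[25,19.5,12],"roll":-5},
    {"jaw":-1,"translation":[30,22.3,15],"roll":-5},
    {"jaw":-1,"translation":[30.1,22.4,18.5],"roll":-5},
    {"jaw":-1,"translation":[30.1,22.4,18.7],"roll":-5},
  ],
)

```text
time: 29.5
position: [0.5751, 0.1945, 0.1171]
tcp_rot: [-2.566, -0.103, 0.314]
contact_force: [-0.6, -0.2, 0.7]
finger_gap: 0.0007
```

```bash
python3 - <<'E'
from nxt import *
st();ax();tip();tgt('round',.02);tgt('round',.003);tgt('round',-.006)
from h import *
a=snap('scene','s9.png')
cv2.imwrite('pics/c9.png',cv2.resize(a[80:180,290:430],None,fx=5,fy=5,interpolation=cv2.INTER_CUBIC))
E
```

```text
29.5 [0.5751 0.1945 0.1171] [-147.    -5.9   18. ] F [-0.6 -0.2  0.7] gap 0.0007 q [-0.09  0.42  0.01  1.69 -0.65  1.17  0.57]
toolz [-0.086  0.544 -0.834] tilt 33.4 az 99.0 toolx [0.946 0.307 0.103]
round row -1.4 slope -1.2 out 54.9
square row 135.7 slope -1.4 out 55.0
bar row 43.6 slope -1.3 out 54.9
round 0.02 shift [-0.18 -0.25  3.48]
round 0.003 shift [-0.33 -0.31  5.17]
round -0.006 shift [-0.42 -0.35  6.06]
```

View pics/c9.png

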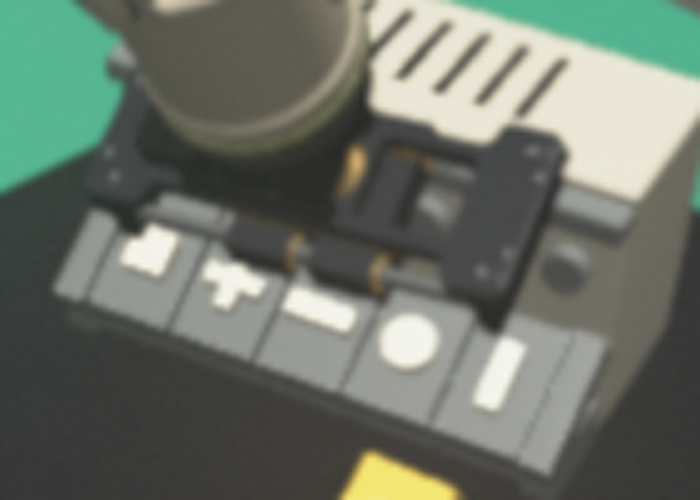

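The view shows the gripper leaning over the panel and clear of the hood, with the round key free at crop (408,340). By the kinematics the tips are 55 mm above it. Pressing round.

Call:
carry_out(
  motion=[
    {"jaw":-1,"translation":[-0.2,-0.25,2],"roll":0},
    {"jaw":-1,"translation":[-0.2,-0.25,3.5],"roll":0},
    {"jaw":-1,"translation":[-0.3,-0.3,4.6],"roll":0},
    {"jaw":-1,"translation":[-0.35,-0.3,5.2],"roll":0},
    {"jaw":-1,"translation":[-0.4,-0.35,5.6],"roll":0},
    {"jaw":-1,"translation":[-0.4,-0.35,5.9],"roll":0},
    {"jaw":-1,"translation":[-0.4,-0.35,6.0],"roll":0},
    {"jaw":-1,"translation":[-0.4,-0.35,6.0],"roll":0},
  ],
)

```text
time: 30.55
position: [0.566, 0.2278, 0.0712]
tcp_rot: [-2.567, -0.106, 0.313]
contact_force: [0.1, -0.1, -0.2]
finger_gap: 0.0004
```

```bash
python3 - <<'E'
from nxt import *
st();ax();tip();print('axial F',env.get_state()['contact_force']@KZ)
E
```

```text
30.55 [0.566  0.2278 0.0712] [-147.1   -6.1   17.9] F [ 0.1 -0.1 -0.2] gap 0.0004 q [-0.12  0.47 -0.02  1.74 -0.68  1.05  0.59]
toolz [-0.083  0.545 -0.835] tilt 33.4 az 98.6 toolx [0.946 0.306 0.106]
round row 0.8 slope 0.6 out -2.5
square row 137.9 slope 0.5 out -2.3
bar row 45.8 slope 0.6 out -2.5
axial F -0.04139919862825968
```

Call:
carry_out(
  motion=[
    {"jaw":-1,"translation":[0,0,0.15],"roll":0},
    {"jaw":-1,"translation":[0,0,0.3],"roll":0},
    {"jaw":-1,"translation":[0,0,0.4],"roll":0},
    {"jaw":-1,"translation":[0,0,0.5],"roll":0},
    {"jaw":-1,"translation":[0,0,0.5],"roll":0},
    {"jaw":-1,"translation":[0,0,0.5],"roll":0},
    {"jaw":-1,"translation":[0,0,0.5],"roll":0},
    {"jaw":-1,"translation":[0,0,0.5],"roll":0},
  ],
)

```text
time: 31.55
position: [0.5656, 0.2305, 0.067]
tcp_rot: [-2.567, -0.106, 0.313]
contact_force: [-0.7, 0.1, -0.7]
finger_gap: 0.0006
```

```bash
python3 - <<'E'
from nxt import *
st();tip();print('axial F',env.get_state()['contact_force']@KZ)
E
```

```text
31.55 [0.5656 0.2305 0.067 ] [-147.1   -6.1   17.9] F [-0.7  0.1 -0.7] gap 0.0006 q [-0.12  0.47 -0.02  1.75 -0.68  1.05  0.59]
round row 1.3 slope 0.4 out -7.4
square row 138.5 slope 0.2 out -7.3
bar row 46.3 slope 0.4 out -7.4
axial F -0.7880135195056188
```

No contact at 7 mm past nominal. This fits what the grasp showed: the tips held only the core's top strip, so they appear to end near the TCP rather than 19 mm ahead. Continuing by feel.

Call:
carry_out(
  motion=[
    {"jaw":-1,"translation":[0,0,0.1],"roll":0},
    {"jaw":-1,"translation":[0,0,0.2],"roll":0},
    {"jaw":-1,"translation":[0,0,0.3],"roll":0},
    {"jaw":-1,"translation":[0,0,0.4],"roll":0},
    {"jaw":-1,"translation":[0,0,0.5],"roll":0},
    {"jaw":-1,"translation":[0,0,0.5],"roll":0},
    {"jaw":-1,"translation":[0,0,0.5],"roll":0},
    {"jaw":-1,"translation":[0,0,0.5],"roll":0},
  ],
)

```text
time: 32.55
position: [0.5653, 0.2332, 0.0629]
tcp_rot: [-2.567, -0.106, 0.313]
contact_force: [-0.3, 0.2, 1.0]
finger_gap: 0.0005
```

```bash
python3 - <<'E'
from nxt import *
st();tip();print('axial F',env.get_state()['contact_force']@KZ)
from h import *
a=snap('scene','s10.png')
g=cv2.cvtColor(a,cv2.COLOR_BGR2GRAY);print('round px',(g[135:160,360:382]>170).sum())
cv2.imwrite('pics/c10.png',cv2.resize(a[90:180,300:430],None,fx=6,fy=6,interpolation=cv2.INTER_CUBIC))
E
```

```text
32.55 [0.5653 0.2332 0.0629] [-147.1   -6.1   17.9] F [-0.3  0.2  1. ] gap 0.0005 q [-0.13  0.48 -0.02  1.75 -0.68  1.04  0.59]
round row 1.9 slope 0.3 out -12.4
square row 139.0 slope 0.1 out -12.2
bar row 46.8 slope 0.2 out -12.3
axial F 0.6505348398603145
round px 34
```

View pics/c10.png

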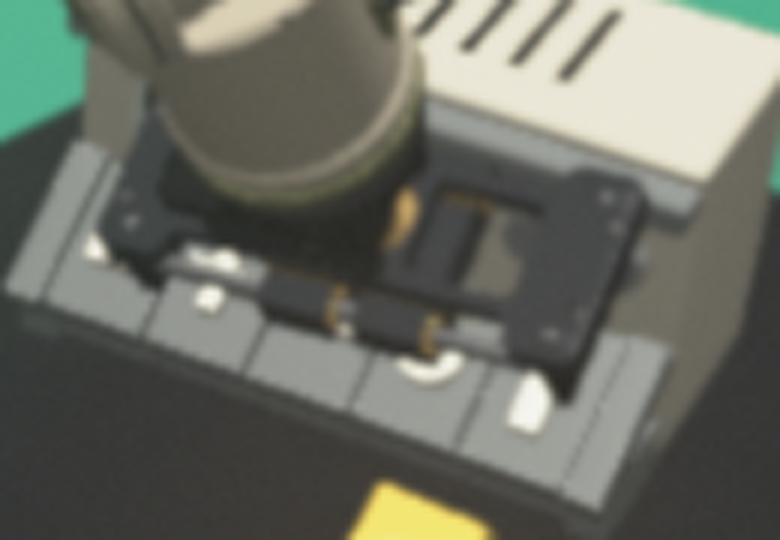

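Call:
carry_out(
  motion=[
    {"jaw":-1,"translation":[-0.1,0,0.1],"roll":0},
    {"jaw":-1,"translation":[-0.15,0,0.2],"roll":0},
    {"jaw":-1,"translation":[-0.15,0,0.3],"roll":0},
    {"jaw":-1,"translation":[-0.15,0,0.4],"roll":0},
    {"jaw":-1,"translation":[-0.15,0,0.5],"roll":0},
    {"jaw":-1,"translation":[-0.15,0,0.5],"roll":0},
    {"jaw":-1,"translation":[-0.15,0,0.5],"roll":0},
    {"jaw":-1,"translation":[-0.15,0,0.5],"roll":0},
  ],
)

```text
time: 33.6
position: [0.5635, 0.2354, 0.0586]
tcp_rot: [-2.567, -0.106, 0.313]
contact_force: [-0.6, -0.5, -0.0]
finger_gap: 0.0004
```

```bash
python3 - <<'E'
from nxt import *
st();tip();print('axial F',env.get_state()['contact_force']@KZ)
E
```

```text
33.6 [0.5635 0.2354 0.0586] [-147.1   -6.1   17.9] F [-0.6 -0.5 -0. ] gap 0.0004 q [-0.13  0.48 -0.03  1.75 -0.68  1.03  0.59]
round row 0.9 slope 0.0 out -17.4
square row 138.0 slope -0.2 out -17.2
bar row 45.9 slope -0.1 out -17.4
axial F 0.13827455489784787
```

Call:
carry_out(
  motion=[
    {"jaw":-1,"translation":[0,0,0.1],"roll":0},
    {"jaw":-1,"translation":[0,0,0.2],"roll":0},
    {"jaw":-1,"translation":[0,0,0.3],"roll":0},
    {"jaw":-1,"translation":[0,0,0.4],"roll":0},
    {"jaw":-1,"translation":[0,0,0.4],"roll":0},
    {"jaw":-1,"translation":[0,0,0.4],"roll":0},
    {"jaw":-1,"translation":[0,0,0.4],"roll":0},
    {"jaw":-1,"translation":[0,0,0.4],"roll":0},
  ],
)

```text
time: 34.6
position: [0.5631, 0.2376, 0.0552]
tcp_rot: [-2.567, -0.106, 0.313]
contact_force: [-3.0, -1.4, 3.1]
finger_gap: 0.0009
```

```bash
python3 - <<'E'
from nxt import *
st();tip();print('axial F',env.get_state()['contact_force']@KZ)
E
```

```text
34.6 [0.5631 0.2376 0.0552] [-147.1   -6.1   17.9] F [-3.  -1.4  3.1] gap 0.0009 q [-0.13  0.48 -0.03  1.76 -0.69  1.02  0.59]
round row 1.2 slope -0.1 out -21.4
square row 138.3 slope -0.3 out -21.2
bar row 46.2 slope -0.2 out -21.4
axial F 2.7604384704506235
```

```bash
python3 - <<'E'
from nxt import *
s=env.get_state();R=Rn.from_euler('xyz',s['tcp_rot']).as_matrix()
print('-KZ in tool',(R.T@-KZ).round(3),'row in tool',(R.T@[.9468,.3218,0]).round(3),'torque',s['ft_torque'].round(2),'F tool',(R.T@s['contact_force']).round(2))
E
```

```text
-KZ in tool [-0.096 -0.039  0.995] row in tool [0.994 0.045 0.097] torque [-0.55  0.2   0.28] F tool [-2.96 -1.5  -3.12]
```

Call:
carry_out(
  motion=[
    {"jaw":-1,"translation":[-0.05,0,0.05],"roll":0},
    {"jaw":-1,"translation":[-0.05,0,0.1],"roll":0},
    {"jaw":-1,"translation":[-0.06,0,0.15],"roll":0},
    {"jaw":-1,"translation":[-0.06,0,0.2],"roll":0},
    {"jaw":-1,"translation":[-0.06,-0.01,0.2],"roll":0},
    {"jaw":-1,"translation":[-0.06,-0.01,0.2],"roll":0},
    {"jaw":-1,"translation":[-0.06,-0.01,0.2],"roll":0},
    {"jaw":-1,"translation":[-0.06,-0.01,0.2],"roll":0},
  ],
)

```text
time: 35.6
position: [0.5626, 0.2385, 0.0537]
tcp_rot: [-2.567, -0.107, 0.312]
contact_force: [1.4, -1.3, 3.1]
finger_gap: 0.0004
```

```bash
python3 - <<'E'
from nxt import *
st();tip();s=env.get_state();print('axial F',s['contact_force']@KZ,s['ft_torque'].round(2))
E
```

```text
35.6 [0.5626 0.2385 0.0537] [-147.1   -6.1   17.9] F [ 1.4 -1.3  3.1] gap 0.0004 q [-0.13  0.48 -0.03  1.76 -0.69  1.02  0.6 ]
round row 1.0 slope -0.1 out -23.3
square row 138.1 slope -0.3 out -23.1
bar row 46.0 slope -0.2 out -23.3
axial F 3.543165506833595 [-0.35 -0.42 -0.22]
```

Force now lies along the key axis and rises like the spring. Finishing the press, then releasing.

Call:
carry_out(
  motion=[
    {"jaw":-1,"translation":[-0.01,0,0.1],"roll":0},
    {"jaw":-1,"translation":[-0.02,-0.01,0.2],"roll":0},
    {"jaw":-1,"translation":[-0.03,-0.01,0.3],"roll":0},
    {"jaw":-1,"translation":[-0.03,-0.01,0.3],"roll":0},
    {"jaw":-1,"translation":[-0.03,-0.01,0.3],"roll":0},
    {"jaw":-1,"translation":[-0.03,-0.01,0.3],"roll":0},
    {"jaw":-1,"translation":[-0.03,-0.01,0.3],"roll":0},
    {"jaw":-1,"translation":[-0.03,-0.01,0.3],"roll":0},
  ],
)

```text
time: 36.6
position: [0.5625, 0.2393, 0.0525]
tcp_rot: [-2.567, -0.108, 0.312]
contact_force: [-3.6, -9.4, 17.8]
finger_gap: 0.0005
```

```bash
python3 - <<'E'
from nxt import *
st();tip();s=env.get_state();print('axial F',s['contact_force']@KZ,s['ft_torque'].round(2))
E
```

```text
36.6 [0.5625 0.2393 0.0525] [-147.1   -6.2   17.9] F [-3.6 -9.4 17.8] gap 0.0005 q [-0.13  0.49 -0.03  1.76 -0.69  1.01  0.6 ]
round row 1.2 slope -0.2 out -24.7
square row 138.4 slope -0.4 out -24.5
bar row 46.2 slope -0.3 out -24.6
axial F 18.99817800878175 [-0.08  0.9   0.65]
```

Bottomed at 19 N axial. The fingertips sit at the TCP itself, so I'll use that as the pressing point. Lifting off and moving to the square key.

```bash
sed -i 's/-\.019\*z-s/-s/; s/+\.019\*R\[:,2\]/+0*R[:,2]/' nxt.py; python3 - <<'E'
from nxt import *
tip();tgt('round',.02);tgt('square',.02,0,True);tgt('square',.012)
E
```

```text
round row -0.6 slope 0.5 out -5.8
square row 136.5 slope 0.3 out -5.6
bar row 44.3 slope 0.4 out -5.7
round 0.02 shift [ 0.31  0.15 -2.55]
square 0.02 shift [-13.32  -0.49  -3.89]
2 [-0.11  0.42 -0.03  1.84 -0.69  1.01  0.62] [0.534 0.229 0.06 ] [-0.081  0.545 -0.835]
4 [-0.09  0.36 -0.03  1.92 -0.7   1.    0.65] [0.503 0.215 0.065] [-0.081  0.545 -0.835]
6 [-0.07  0.29 -0.03  2.   -0.7   1.01  0.68] [0.472 0.2   0.07 ] [-0.081  0.545 -0.835]
8 [-0.05  0.23 -0.02  2.07 -0.7   1.01  0.7 ] [0.44  0.185 0.075] [-0.081  0.545 -0.835]
square 0.012 shift [-13.4   -0.52  -3.1 ]
```

Call:
carry_out(
  motion=[
    {"jaw":-1,"translation":[0.1,0.1,-1.2],"roll":0},
    {"jaw":-1,"translation":[0.3,0.15,-2.6],"roll":0},
    {"jaw":-1,"translation":[-1.5,0.1,-2.9],"roll":0},
    {"jaw":-1,"translation":[-5,0,-3.2],"roll":0},
    {"jaw":-1,"translation":[-9,-0.2,-3.6],"roll":0},
    {"jaw":-1,"translation":[-12.5,-0.4,-3.9],"roll":0},
    {"jaw":-1,"translation":[-13.4,-0.5,-3.9],"roll":0},
    {"jaw":-1,"translation":[-13.4,-0.5,-3.5],"roll":0},
  ],
)

```text
time: 37.6
position: [0.4375, 0.1833, 0.0704]
tcp_rot: [-2.567, -0.108, 0.312]
contact_force: [0.7, 0.0, 0.8]
finger_gap: 0.0001
```

```bash
python3 - <<'E'
from nxt import *
st();tip();tgt('square',.003);tgt('square',-.006)
E
```

```text
37.6 [0.4375 0.1833 0.0704] [-147.1   -6.2   17.9] F [0.7 0.  0.8] gap 0.0001 q [-0.06  0.23 -0.02  2.08 -0.7   1.01  0.7 ]
round row -137.1 slope 0.2 out 16.2
square row 0.1 slope 0.0 out 16.4
bar row -92.1 slope 0.2 out 16.2
square 0.003 shift [-0.14 -0.05  1.33]
square -0.006 shift [-0.23 -0.09  2.22]
```

Call:
carry_out(
  motion=[
    {"jaw":-1,"translation":[-0.1,-0.05,0.8],"roll":0},
    {"jaw":-1,"translation":[-0.14,-0.05,1.4],"roll":0},
    {"jaw":-1,"translation":[-0.17,-0.07,1.7],"roll":0},
    {"jaw":-1,"translation":[-0.2,-0.08,2.0],"roll":0},
    {"jaw":-1,"translation":[-0.23,-0.09,2.2],"roll":0},
    {"jaw":-1,"translation":[-0.23,-0.09,2.25],"roll":0},
    {"jaw":-1,"translation":[-0.23,-0.09,2.25],"roll":0},
    {"jaw":-1,"translation":[-0.23,-0.09,2.25],"roll":0},
  ],
)

```text
time: 38.6
position: [0.4337, 0.1952, 0.0526]
tcp_rot: [-2.567, -0.109, 0.311]
contact_force: [-2.2, -5.3, 10.8]
finger_gap: 0.0003
```

```bash
python3 - <<'E'
from nxt import *
st();tip();print('axial',env.get_state()['contact_force']@KZ)
E
```

```text
38.6 [0.4337 0.1952 0.0526] [-147.1   -6.3   17.8] F [-2.2 -5.3 10.8] gap 0.0003 q [-0.07  0.25 -0.04  2.1  -0.73  0.96  0.72]
round row -136.8 slope 0.2 out -5.6
square row 0.4 slope 0.1 out -5.4
bar row -91.8 slope 0.2 out -5.5
axial 11.345422471052974
```

Square bottomed at 11 N. Now lift and travel over to the level bar.

```bash
python3 - <<'E'
from nxt import *
tgt('square',.02);tgt('bar',.02);tgt('bar',.015)
E
```

```text
square 0.02 shift [ 0.22  0.1  -2.53]
bar 0.02 shift [ 9.37  0.54 -1.61]
bar 0.015 shift [ 9.32  0.52 -1.11]
```

Call:
carry_out(
  motion=[
    {"jaw":-1,"translation":[0.1,0.05,-1.2],"roll":0},
    {"jaw":-1,"translation":[0.2,0.1,-2.5],"roll":0},
    {"jaw":-1,"translation":[1.2,0.1,-2.5],"roll":0},
    {"jaw":-1,"translation":[3.5,0.2,-2.2],"roll":0},
    {"jaw":-1,"translation":[6,0.4,-1.9],"roll":0},
    {"jaw":-1,"translation":[8.5,0.5,-1.7],"roll":0},
    {"jaw":-1,"translation":[9.4,0.5,-1.6],"roll":0},
    {"jaw":-1,"translation":[9.4,0.5,-1.6],"roll":0},
  ],
)

```text
time: 39.6
position: [0.5253, 0.2114, 0.0732]
tcp_rot: [-2.567, -0.109, 0.312]
contact_force: [-0.6, 0.2, -0.5]
finger_gap: 0.0006
```

```bash
python3 - <<'E'
from nxt import *
st();tip();tgt('bar',.003);tgt('bar',-.006)
E
```

```text
39.6 [0.5253 0.2114 0.0732] [-147.1   -6.2   17.9] F [-0.6  0.2 -0.5] gap 0.0006 q [-0.1   0.39 -0.02  1.86 -0.68  1.04  0.63]
round row -44.8 slope 0.4 out 19.4
square row 92.3 slope 0.2 out 19.6
bar row 0.2 slope 0.4 out 19.5
bar 0.003 shift [-0.18 -0.03  1.64]
bar -0.006 shift [-0.27 -0.06  2.53]
```

Call:
carry_out(
  motion=[
    {"jaw":-1,"translation":[-0.1,-0.03,0.8],"roll":0},
    {"jaw":-1,"translation":[-0.15,-0.03,1.4],"roll":0},
    {"jaw":-1,"translation":[-0.2,-0.05,1.9],"roll":0},
    {"jaw":-1,"translation":[-0.24,-0.06,2.3],"roll":0},
    {"jaw":-1,"translation":[-0.27,-0.06,2.5],"roll":0},
    {"jaw":-1,"translation":[-0.27,-0.06,2.57],"roll":0},
    {"jaw":-1,"translation":[-0.27,-0.06,2.57],"roll":0},
    {"jaw":-1,"translation":[-0.27,-0.06,2.57],"roll":0},
  ],
)

```text
time: 40.6
position: [0.5204, 0.2247, 0.0524]
tcp_rot: [-2.567, -0.109, 0.312]
contact_force: [-5.3, -6.1, 11.0]
finger_gap: -0.0001
```

Call:
carry_out(
  motion=[
    {"jaw":-1,"translation":[0,0,0.03],"roll":0},
    {"jaw":-1,"translation":[0,0,0.03],"roll":0},
    {"jaw":-1,"translation":[0,0,0.03],"roll":0},
    {"jaw":-1,"translation":[0,0,0.03],"roll":0},
    {"jaw":-1,"translation":[0,0,0.03],"roll":0},
    {"jaw":-1,"translation":[0,0,0.03],"roll":0},
    {"jaw":-1,"translation":[0,0,0.03],"roll":0},
    {"jaw":-1,"translation":[0,0,0.03],"roll":0},
  ],
)

```text
time: 41.6
position: [0.5204, 0.2245, 0.0525]
tcp_rot: [-2.566, -0.109, 0.312]
contact_force: [-3.4, -2.9, 5.9]
finger_gap: 0.0003
```

```bash
python3 - <<'E'
from nxt import *
st();tip();print('axial',env.get_state()['contact_force']@KZ)
E
```

```text
41.6 [0.5204 0.2245 0.0525] [-147.    -6.2   17.9] F [-3.4 -2.9  5.9] gap 0.0003 q [-0.11  0.41 -0.04  1.88 -0.7   0.99  0.64]
round row -45.2 slope 0.1 out -5.6
square row 91.9 slope -0.1 out -5.4
bar row -0.3 slope 0.0 out -5.5
axial 5.799426122995411
```

Call:
carry_out(
  motion=[
    {"jaw":-1,"translation":[0,0,0.08],"roll":0},
    {"jaw":-1,"translation":[0,0,0.08],"roll":0},
    {"jaw":-1,"translation":[0,0,0.08],"roll":0},
    {"jaw":-1,"translation":[0,0,0.08],"roll":0},
    {"jaw":-1,"translation":[0.1,0,-1],"roll":0},
    {"jaw":-1,"translation":[0.3,0.1,-4],"roll":0},
    {"jaw":-1,"translation":[0.5,0.2,-8],"roll":0},
    {"jaw":-1,"translation":[0.5,0.2,-13],"roll":0},
  ],
)

```text
time: 42.6
position: [0.5359, 0.1531, 0.1613]
tcp_rot: [-2.566, -0.108, 0.312]
contact_force: [0.9, -0.4, 0.0]
finger_gap: 0.0004
```

Call:
carry_out(
  motion=[
    {"jaw":-1,"translation":[0,0,-5],"roll":0},
    {"jaw":-1,"translation":[0,0,-10],"roll":0},
    {"jaw":-1,"translation":[0,0,-15],"roll":0},
    {"jaw":-1,"translation":[-2,0,-18],"roll":0},
    {"jaw":-1,"translation":[-6,0,-20],"roll":0},
    {"jaw":-1,"translation":[-10,0,-20],"roll":0},
    {"jaw":-1,"translation":[-10,0,-20],"roll":0},
    {"jaw":-1,"translation":[-10,0,-20],"roll":0},
  ],
)

```text
time: 43.6
position: [0.4579, 0.0136, 0.3178]
tcp_rot: [-2.566, -0.108, 0.312]
contact_force: [-0.4, -1.0, 0.4]
finger_gap: 0.0007
```

```bash
python3 - <<'E'
from m import *
st()
s=snap('scene','s11.png');t=snap('top','t11.png')
gs=cv2.cvtColor(s,cv2.COLOR_BGR2GRAY)
for nm,im in(('before',cv2.imread('pics/s1.png')),('after',s)):
    g=cv2.cvtColor(im,cv2.COLOR_BGR2GRAY);ms=((g>170)*255).astype(np.uint8)
    print(nm,[c.mean(0).round(1).tolist() for c in blobs(ms,(305,118,412,168),15,400)])
z=lambda i,x,y,w,h:cv2.resize(i[y:y+h,x:x+w],None,fx=5,fy=5,interpolation=cv2.INTER_CUBIC)
cv2.imwrite('pics/c11.png',np.hstack([z(s,220,180,70,70),z(s,130,210,80,70)]))
f=lambda P:((proj('scene',P)-[220,180])*5).round()
a=np.radians(-18.9);X=np.array([np.cos(a),np.sin(a),0]);Y=np.array([-X[1],X[0],0])
print('expected core top corners',[f(np.array([.5276,-.0745,.051])+X*.021*i+Y*.009*j).tolist() for i,j in((1,-1),(1,1),(-1,-1),(-1,1))])
E
```

```text
43.6 [0.4579 0.0136 0.3178] [-147.    -6.2   17.9] F [-0.4 -1.   0.4] gap 0.0007 q [ 0.13  0.07  0.15  1.69 -0.54  1.64  0.65]
before [[389.3, 154.2], [371.2, 147.6], [353.5, 141.2], [336.1, 134.9], [319.3, 129.1]]
after [[389.3, 154.2], [371.3, 147.6], [353.6, 141.2], [336.1, 134.9], [319.3, 129.1]]
expected core top corners [[178.0, 133.0], [219.0, 122.0], [146.0, 68.0], [186.0, 58.0]]
```

View pics/c11.png

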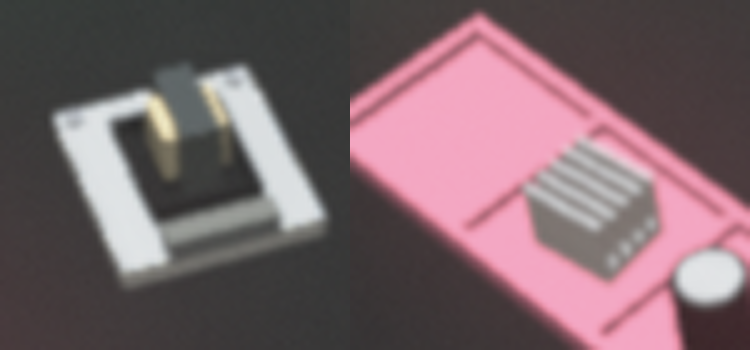

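The transformer's core top is at crop (188,100), upright and within about 3 mm of where I expected it. All five key blobs are back at their starting pixels. Handing in.

```bash
python3 -c "
from station import job
print(job.finish_job())"
```

```text
the job is handed in; nothing more can be done
None
```

I set the transformer upright in the nest, pressed the round key, then the square key, then held the level bar, and handed the job in at 43.6 s. No verdict is reported, so success rests on the checks below.

**Key presses:** The key travel can't be read directly, so I judged "fully down" by force at the end of each press. Full travel needs about 4.8 N.

| Key | Force along the key's axis | Note |
|---|---|---|
| Round | 19 N | clearly bottomed |
| Square | 11 N | clearly bottomed |
| Level bar | 5.8 N at the last reading | smallest margin; held well over 1 s without moving |

**Last checks:**
- **Transformer:** it stood upright in the cradle, about 2–3 mm from where I expected its centre.
- **Keys:** all five were back at their starting pixels.
- **Arm:** it was clear, about 0.3 m up.
- **Bystanders:** the heat sink and capacitor looked undisturbed in the tray. I did not check the spool again after the first picture, though the arm stayed away from it.

**What disagreed with the description:**
- **Fingertips:** they met the keys right at the TCP, not 19 mm ahead of it. That also explains why the grip showed a 17 mm opening: it held the core above the coil.
- **Tilting the gripper:** the move format has no tilt. I got the roughly 33° lean toward the panel by pushing the arm against the edge of its reach.

I viewed 13 pictures, three over the budget of 10.

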